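# Change the reference modules on the pressure manifold

### The job

The pressure supply is on: first turn the red valve handle on the manifold to off. Then twist the two red-banded modules, which are due for recalibration, out of the manifold and stand them upright in the blue tray, and set every other module from the bench into a manifold socket of its own, twisting it clockwise a quarter turn until it clicks locked. Only when all that is done turn the supply back on, and leave the multimeter and the tape roll where they are.

Things in the scene. Friction and masses are not known exactly. Their poses are not given: they have to be found in the camera images.
- module_1_grip (a point): Reference module with green band (None: absent). Point: middle of its grip bar, 60 mm above its underside; x along the bar, y across it, z up. Steel body 72 mm across; 80 mm high in all, 0.4 kg, loose, stands upright. Foot 0 to 14 mm up, body 14 to 40, black grip bar 40 to 80 (56 long x 22 thick x 40 high, white line along its top). Sizes of foot: see module_2.
- module_2_grip (a point): Reference module with blue band (None: absent). As module_1. Foot of every module: a 48 mm spigot, 14 mm high, with two opposite bayonet lugs at its very bottom, 12 mm wide, 5 mm thick, 70 mm over their tips, lying along the grip bar (x). Bar and lugs are the same after a half turn.
- module_3_grip (a point): Reference module with orange band (None: absent). As module_1.
- module_4_grip (a point): Reference module with yellow band (None: absent). As module_1.
- due_1_grip (a point): Red-banded module, due for recalibration, same shape and size as module_1 (same point and axes); starts locked in socket_1. To take it out: twist it anticlockwise seen from above by a quarter turn (bar across the row), then lift.
- due_2_grip (a point): Red-banded module, due for recalibration, same shape and size as module_1 (same point and axes); starts locked in socket_3. To take it out: twist it anticlockwise seen from above by a quarter turn (bar across the row), then lift.
- tray_floor (a point): Open blue transport tray with a dark foam floor, fixed on the bench; inside 200 (x) x 100 (y) mm, room for two modules standing side by side along x (about 90 mm apart); walls 6 mm thick, 30 mm above the bench. Point: centre of the inner floor, 10 mm above the bench; x along the tray's length, z up.
- manifold: Aluminium block on the bench, fixed, 100 (x) x 460 (y) x 40 mm high, four bayonet sockets in a row on its top, 84 mm apart, and at its +y end the red supply valve. Origin on the bench under socket_2; x across the row, away from the robot, y along the row towards the valve, z up. The sockets share these axes.
- socket_1 (a point): Bayonet socket 1 of four; point: centre of its floor, 40 mm above the bench. Has a steel collar, 82 mm across, 12 mm high, with two overhanging lips (7 to 12 mm above the floor, 55 mm hole between them) and two gaps 21 mm wide on its x axis, a white mark by the near one. An empty socket seals itself.
- lock_1 (a joint): Turning disc in the floor of socket 1 that the lugs take along. 0 = entry position (bar across the row), 1.571 = locked (bar in line); end stops at both. Grows clockwise seen from above. A spring resists (about 0.15 N m) up to about 1.05 rad, beyond that it snaps the disc on to 1.571 (the click) and holds it; the same the other way. Lug and disc have about 0.11 rad of play either way.
- socket_2 (a point): Bayonet socket 2 of four; point: centre of its floor, 40 mm above the bench. As socket_1. A module goes in with its grip bar across the row (along x), lugs through the gaps, and stands on the floor, its grip point then 60 mm above this point; about 3.5 mm of play all round.
- lock_2 (a joint): Turning disc in the floor of socket 2 that the lugs take along. As lock_1.
- socket_3 (a point): Bayonet socket 3 of four; point: centre of its floor, 40 mm above the bench. As socket_1. Once down, a module is twisted clockwise seen from above by a quarter turn until it clicks: its bar is then in line with the row (along y), its lugs under the lips.
- lock_3 (a joint): Turning disc in the floor of socket 3 that the lugs take along. As lock_1.
- socket_4 (a point): Bayonet socket 4 of four; point: centre of its floor, 40 mm above the bench. As socket_1.
- lock_4 (a joint): Turning disc in the floor of socket 4 that the lugs take along. As lock_1.
- supply_valve (a joint): Red rotary handle: 0 = on (bar in line with the manifold), 1.571 = off (bar across it, along the sockets' x). Red mark: off, green mark: on. Grows anticlockwise seen from above (on to off); clockwise turns it on; from about half-way a spring throws it to the nearer end (about 0.15 N m), with end stops.
- valve_grip (a point): On the axis of the supply valve's handle, at mid-height of its bar (84 mm long, 18 thick, 36 high: 18 mm below to 18 mm above this point), 84 mm above the bench. x runs along the bar, z up; it turns with the handle. Below the bar is a hub 42 mm across.
- multimeter: Bystander: yellow multimeter lying on the bench, 145 x 75 x 32 mm; origin under its centre.
- seal_tape: Bystander: white roll of seal tape, 68 mm across, 19 mm high; origin under its centre.
Not all that is in view belongs to the job. Leave any pink look-alike of the part that bears module_3_grip alone.

How it is judged:
By the outcome, as a careful person would: the job done as asked, in the order asked, and still so for the second after the job is handed in, with the robot touching nothing.
Of module_1, module_2, module_3, module_4 only 2 to 4 are there at a start; the rules pass over those that are not, and their reading is None.
At some moment in a run one of module_1, module_2, module_3, module_4 may be knocked a few centimetres aside while the robot is not near it.
Once in a run the grip may slacken for a moment while it holds something.
It also fails if it takes over 210 s, if anything falls off the work surface, if the arm or the gripper's body presses on something with over 40 N, if the wrist force passes 120 N, or if a joint passes its speed limit or range.

### The arm

A 6-joint arm with a two-finger parallel gripper is mounted at the origin on the work surface. World frame = base frame: x ahead of the robot, y to its left, z up, the work surface at z = 0. Lengths are in mm, angles in rad, forces in N, time in s.
With the tool pointing down it reaches from about 300 to 775 mm from the base axis. Payload 14.6 kg.
Tool frame: the origin (TCP) lies between the finger pads; the fingertips stand manip.finger_overhang ahead of it and the grasp point (between the pads) lies 2 mm behind it (manip.finger_overhang is the distance from the TCP to the fingertips, in mm); z points along the fingers, y is the direction in which the jaws open and shut (so a half turn about z gives the same grasp; the last joint's range is limited). The gripper opens to 94 mm and grips with 3 to 60 N. Pads are 16 mm wide; open, the fingers measure 119 mm over their backs; the gripper's body (75 mm by 177 mm) begins 78 mm behind the grasp point.
Start: joints at [-1.232, 0.3, 1.521, -0, 1.321, -0.067], TCP at [217.107, -505.326, 222.446] pointing down, gripper open.
Joint ranges: [-3.03, 3.03], [-0.79, 2.21], [0.23, 2.52], [-1.04, 4.18], [0, 3.07], [-2.55, 2.55]. Speed limits (rad/s): [2.22, 2.22, 2.57, 3.14, 3.14, 3.14].

### API

Orientations are given as [roll, pitch, yaw] about the fixed x, y, z axes, in that order (R = Rz(yaw) Ry(pitch) Rx(roll)).
In Python, from cell import manip gives the robot as it stands.
- The arm moves only by the tool drive_tool, never from a script. Its argument "steps" is a list of rows, each an object with "delta_pos": the shift along the world's x, y, z in mm, a list of three; "yaw": the turn about the world's z in rad; "hand": the finger opening in mm, from 0 to 94. A call has 1 to 5 rows; each row shifts and turns the commanded pose from where the row before left it; what a row does not reach is not made up. A row lasts 1/12 s, in which the tool goes at most 41.7 mm and 7.16 degrees, less where a joint would pass 70% of its speed; a pose out of reach is approached as far as the arm can. A call is refused whole if a number of a shift passes 41.7 or a number of a turn 0.125, either way. A call with a gripper value outside its range is refused whole. The fingers move at their own pace and stop on an object; "squeeze" is the grip in N (left out, the last holds). Time passes only in rows, so rows that do not move let the fingers close. It gives the time, the measured TCP pose, the force and the opening at its end, in the units of the state.
- manip.read_state(): the state, without advancing time (a new reading comes with each control period).
- manip.camera(name): name is "scene" or "side" or "wrist"; returns a dict with "frame" (400x640x3 uint8, red, green, blue), "range_z" (400x640 float32, mm along the optical axis (not along the pixel's ray), 0 where there is no reading), "intrinsics" (3x3 intrinsics, pixels), "position" and "attitude" of the camera in the world. Camera axes: x right, y down, z forward; pixel columns grow to the right and rows downward; lengths in mm; the calibration is good to about 2 mm. A picture is of the moment at which its call begins.
- manip.sign_off(): hands the job in, once; it reports no verdict.
The state is a dict: "clock": time; "joints": joint angles; "qd": joint speeds; "effort": joint torques, N m; "eef_pos": TCP position; "eef_rot": TCP orientation; "wrist_force": force on the tool from outside, world axes, zero at the start; "moment": the same for the moment, N m; "finger_gap": finger opening in mm.
Only numpy, scipy, OpenCV 4.12 (cv2) and the standard library are available. Lean on these libraries where they do the work, as an engineer would, in place of code of your own. Each camera call takes 0.05 s, during which the arm holds its last target.

## Working session

There is one attempt and no reset: what is moved stays moved. The work goes in short steps, Python scripts to look and compute and a tool call to move; the robot and the scene stay as the last step left them, time stands still between calls to the robot, and variables do not carry over. Pictures are saved under pics/ and viewed, and the job is handed in when it is done.

Besides the shell and the picture viewer there is one more tool, called as name(argument=value, ...), one argument or row to a line, values as JSON. drive_tool: Moves the arm, as the interface text tells. Its arguments: {"type":"object","properties":{"steps":{"type":"array"},"squeeze":{"type":"number"}},"required":["steps"]}

```bash
ls; mkdir -p pics; cat > h.py <<'E'
from cell import manip
import numpy as np, cv2
from scipy.spatial.transform import Rotation as Ro
def att(c):
    a=np.array(c["attitude"],float)
    if a.shape==(3,3): return a
    if a.size==3: return Ro.from_euler('xyz',a).as_matrix()
    raise Exception(a)
def px2w(c,u,v,d=None):
    if d is None:
        p=c["range_z"][int(v)-1:int(v)+2,int(u)-1:int(u)+2]; p=p[p>0]; d=np.median(p)
    r=np.linalg.inv(c["intrinsics"])@np.array([u,v,1.])
    return att(c)@(r*d)+np.array(c["position"])
def cloud(c):
    h,w=c["range_z"].shape
    u,v=np.meshgrid(np.arange(w),np.arange(h))
    r=np.stack([u,v,np.ones_like(u)],-1)@np.linalg.inv(c["intrinsics"]).T*c["range_z"][...,None]
    return r@att(c).T+np.array(c["position"])
def save(f,n): cv2.imwrite('pics/'+n+'.png',f[...,::-1])
E
python3 - <<'E'
from h import *
print(manip.finger_overhang, manip.read_state())
for n in ["scene","side","wrist"]:
    c=manip.camera(n); save(c["frame"],n+"0"); print(n,c["position"],c["attitude"],c["intrinsics"])
    np.savez("pics/"+n+"0.npz",**c)
E
```

```text
pics
17.0 {'clock': 0.0, 'joints': array([-1.23159078e+00,  3.00479515e-01,  1.52158483e+00, -1.69286559e-05,
        1.32069910e+00, -6.66056482e-02]), 'qd': array([-1.06641653e-03,  1.68428873e-03,  8.65340899e-05, -2.52308898e-04,
        1.26202876e-03, -5.01049478e-04]), 'effort': array([-9.12296559e-05, -5.31805158e+01, -3.52738166e+01,  7.08310073e-02,
        2.43772828e-02, -9.96318317e-05]), 'eef_pos': array([ 217.02920813, -505.10277791,  221.88011926]), 'eef_rot': array([-3.14042337e+00, -6.15629365e-05,  4.05815357e-01]), 'wrist_force': array([-0.85661794, -0.15557374, -0.01552008]), 'moment': array([-0.01395225,  0.00651926, -0.00462099]), 'finger_gap': 94.14182298496881}
scene [1535.21326065 1006.72297563 1056.53169773] [-2.16740487  0.01370884  2.35739911] [[510.91285411   0.         322.31585026]
 [  0.         510.91285411 202.77068839]
 [  0.           0.           1.        ]]
side [358.76615788 779.95019944 903.62283075] [-2.35840013 -0.00939343 -2.90896034] [[369.73948602   0.         320.22672724]
 [  0.         369.73948602 203.74754005]
 [  0.           0.           1.        ]]
wrist [ 287.27359261 -474.67161986  384.53158054] [ 2.87708539e+00  7.18026200e-04 -1.16563201e+00] [[308.42114977   0.         319.03265145]
 [  0.         308.42114977 198.53567685]
 [  0.           0.           1.        ]]
```

View pics/scene0.png

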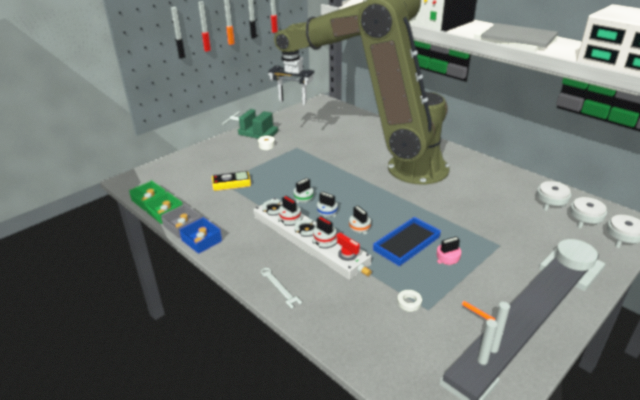

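View pics/side0.png

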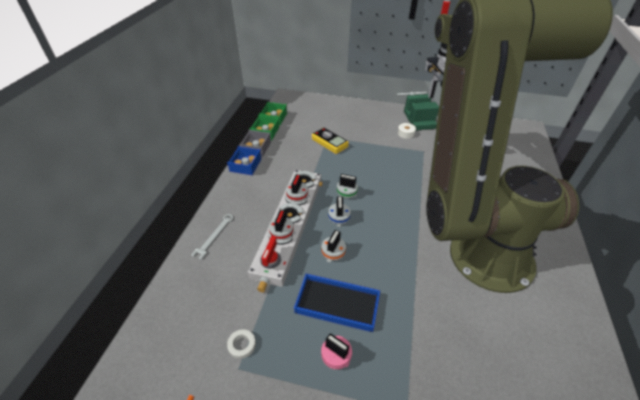

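View pics/wrist0.png

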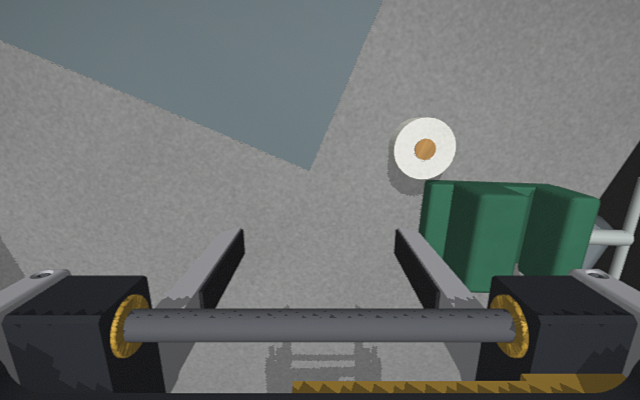

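```bash
python3 - <<'E'
from h import *
for n,b in [("scene",(240,160,490,320)),("side",(220,150,400,380))]:
    c=dict(np.load("pics/%s0.npz"%n)); x0,y0,x1,y1=b
    f=cv2.resize(c["frame"][y0:y1,x0:x1],None,fx=3 if n=="scene" else 2.6,fy=3 if n=="scene" else 2.6,interpolation=cv2.INTER_CUBIC); save(f,n+"0z")
s=dict(np.load("pics/scene0.npz")); d=dict(np.load("pics/side0.npz"))
# orthographic top view merged, 1px = 1.25mm; x 250..900,y -500..450
H=np.zeros((700,760,3),np.uint8); Z=np.full((700,760),-1e9)
for c in (s,d):
    P=cloud(c).reshape(-1,3); F=c["frame"].reshape(-1,3); ok=c["range_z"].reshape(-1)>0
    P=P[ok];F=F[ok]
    # u = y from 450 down ; v = x from 900 down
    u=((450-P[:,1])/1.25).astype(int); v=((900-P[:,0])/1.25*1.0).astype(int)
    for du in (0,1,):
      for dv in (0,1):
        uu=u+du;vv=v+dv
        k=(uu>=0)&(uu<760)&(vv>=0)&(vv<700)&(P[:,2]<160)
        o=np.argsort(P[k,2]); 
        a,b,z,f=vv[k][o],uu[k][o],P[k,2][o],F[k][o]
        m=z>Z[a,b]; 
        for i in np.where(m)[0]:
            if z[i]>Z[a[i],b[i]]: Z[a[i],b[i]]=z[i];H[a[i],b[i]]=f[i]
save(H[:600],"top0"); np.save("pics/topz.npy",Z)
E
```

```text
(no output)
```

View pics/top0.png

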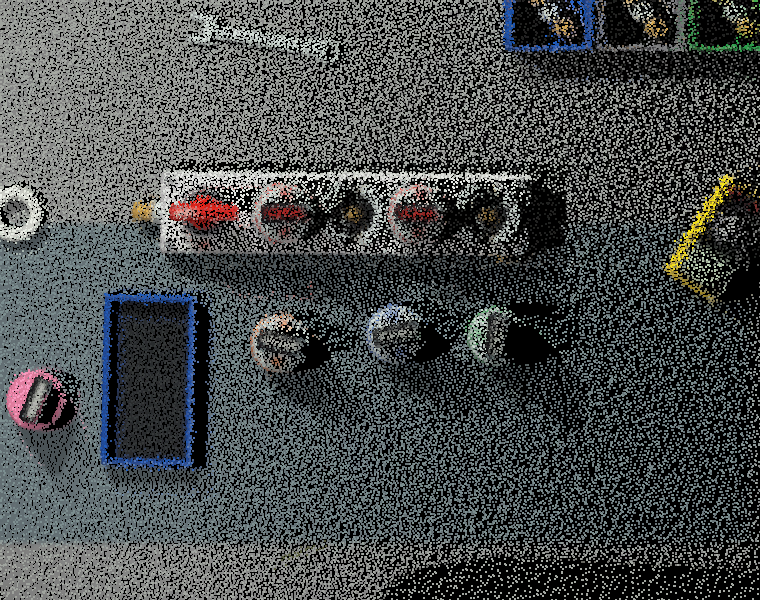

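View pics/scene0z.png

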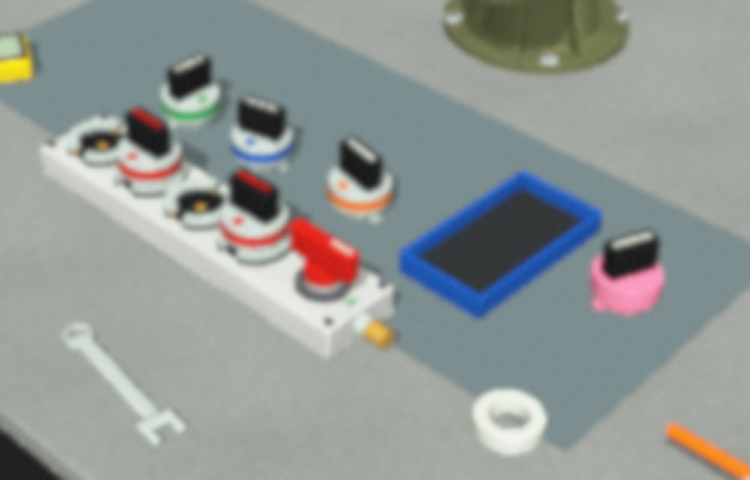

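View pics/side0z.png

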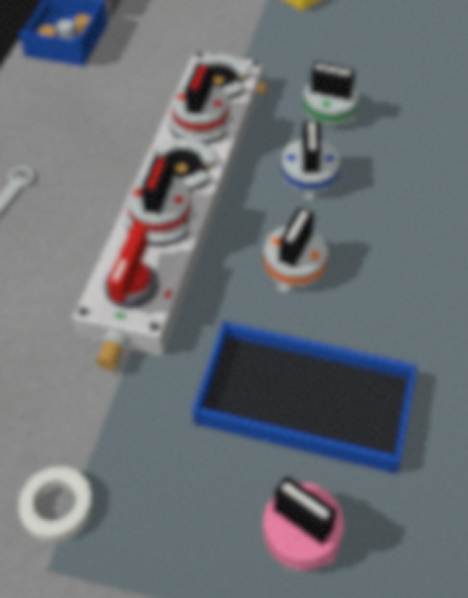

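drive_tool(
  steps=[
    {"delta_pos": [15, 33, 10], "yaw": 0.08, "hand": 60},
    {"delta_pos": [15, 33, 10], "yaw": 0.08, "hand": 60},
    {"delta_pos": [15, 33, 10], "yaw": 0.08, "hand": 60},
    {"delta_pos": [15, 33, 10], "yaw": 0.08, "hand": 60},
    {"delta_pos": [15, 33, 10], "yaw": 0.08, "hand": 60},
  ],
)

```text
clock: 0.57
eef_pos: [292.3, -338.6, 272.7]
eef_rot: [-3.141, -0.0, 0.809]
wrist_force: [1.3, 0.7, 1.3]
finger_gap: 64.0
```

drive_tool(
  steps=[
    {"delta_pos": [15, 33, 10], "yaw": 0.08, "hand": 60},
    {"delta_pos": [15, 33, 10], "yaw": 0.08, "hand": 60},
    {"delta_pos": [15, 33, 10], "yaw": 0.08, "hand": 60},
    {"delta_pos": [15, 33, 10], "yaw": 0.08, "hand": 60},
    {"delta_pos": [15, 33, 10], "yaw": 0.08, "hand": 60},
  ],
)

```text
clock: 0.98
eef_pos: [367.3, -173.6, 323.0]
eef_rot: [3.141, 0.0, 1.21]
wrist_force: [1.3, 0.0, 0.1]
finger_gap: 60.4
```

drive_tool(
  steps=[
    {"delta_pos": [15, 33, 10], "yaw": 0.08, "hand": 60},
    {"delta_pos": [15, 33, 10], "yaw": 0.08, "hand": 60},
    {"delta_pos": [15, 33, 10], "yaw": 0.08, "hand": 60},
    {"delta_pos": [15, 33, 10], "yaw": 0.08, "hand": 60},
    {"delta_pos": [15, 33, 10], "yaw": 0.045, "hand": 60},
  ],
)

```text
clock: 1.4
eef_pos: [442.4, -8.4, 373.0]
eef_rot: [3.141, 0.0, 1.575]
wrist_force: [0.6, -1.1, -0.3]
finger_gap: 60.1
```

```bash
cat >> h.py <<'E'
def shot(n,name="wrist"):
    c=manip.camera(name); save(c["frame"],n); np.savez("pics/"+n+".npz",**c); return c
def st():
    s=manip.read_state(); print("t%.2f"%s["clock"],np.round(s["eef_pos"],1),np.round(s["eef_rot"],3),"F",np.round(s["wrist_force"],1),"M",np.round(s["moment"],2),"gap %.1f"%s["finger_gap"],"q",np.round(s["joints"],2))
E
python3 - <<'E'
from h import *
st(); shot("w1")
E
```

```text
t1.40 [442.4  -8.4 373. ] [3.141 0.    1.575] F [ 0.6 -1.1 -0.3] M [-0.09 -0.05 -0.  ] gap 60.1 q [-0.1  -0.02  1.54 -0.    1.62 -0.11]
```

View pics/w1.png

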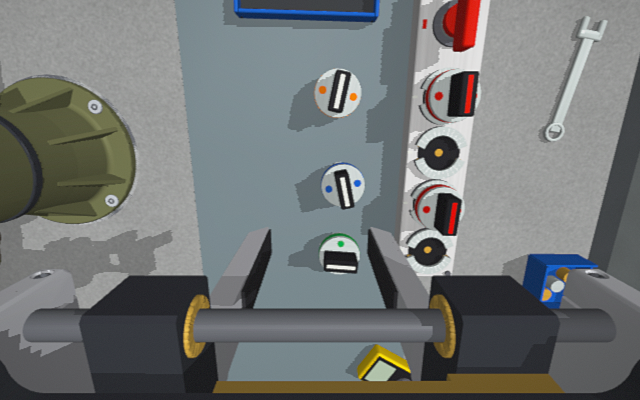

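```bash
cat >> h.py <<'E'
def tops(c,zlo,zhi,box=None,minn=25):
    P=cloud(c); m=(c["range_z"]>0)&(P[...,2]>zlo)&(P[...,2]<zhi)&(P[...,0]>330)&(P[...,0]<800)
    if box: m&=(P[...,0]>box[0])&(P[...,0]<box[1])&(P[...,1]>box[2])&(P[...,1]<box[3])
    n,l,s,ce=cv2.connectedComponentsWithStats(m.astype(np.uint8),connectivity=8)
    out=[]
    for i in range(1,n):
        if s[i,4]<minn: continue
        p=P[l==i]; r=cv2.minAreaRect(p[:,:2].astype(np.float32)); 
        bx=cv2.boxPoints(r); e1=bx[1]-bx[0]; e2=bx[2]-bx[1]; e=e1 if np.hypot(*e1)>np.hypot(*e2) else e2
        print("px",np.round(ce[i]),"n",s[i,4],"ctr",np.round(r[0],1),"size",np.round(sorted(r[1]),1),"ang %.3f"%(np.arctan2(e[1],e[0])%np.pi),"z %.1f"%np.median(p[:,2]))
E
python3 - <<'E'
from h import *
c=dict(np.load("pics/w1.npz"))
print("bench bars");tops(c,74,86)
print("valve");tops(c,96,107)
print("manifold bars");tops(c,113,126)
print("block");tops(c,36,45)
print("collar");tops(c,48,55)
print("tray wall");tops(c,26,34)
E
```

```text
bench bars
px [458.  28.] n 193 ctr [626.7 182.6] size [13.1 62.8] ang 1.776 z 79.5
px [443.  96.] n 958 ctr [623.5  93.4] size [51.4 71. ] ang 1.722 z 80.5
px [340.  91.] n 651 ctr [471.2 100.3] size [21.9 55.8] ang 1.366 z 80.2
px [478.  95.] n 85 ctr [666.4  94.4] size [ 6.7 34.7] ang 1.590 z 80.6
px [345. 191.] n 513 ctr [482.6 -44.1] size [21.9 56.2] ang 1.781 z 80.3
px [435. 205.] n 832 ctr [631.1 -69.2] size [66.2 71.8] ang 0.424 z 80.3
px [341. 266.] n 455 ctr [ 479.4 -170. ] size [22.3 55.9] ang 3.069 z 80.2
valve
px [470.  23.] n 715 ctr [634.4 180.5] size [18.  54.3] ang 1.564 z 102.1
px [454.  95.] n 150 ctr [623.3  94.5] size [ 3.  54.6] ang 1.609 z 101.6
px [442. 209.] n 129 ctr [623.3 -68.1] size [17.8 56.9] ang 1.211 z 101.7
manifold bars
px [467.  93.] n 844 ctr [633.8  95.1] size [22.6 55.5] ang 1.585 z 120.3
px [451. 216.] n 623 ctr [632.3 -71.5] size [22.3 55.2] ang 1.542 z 120.2
block
px [435. 130.] n 8274 ctr [633.4   8.3] size [100.6 437.1] ang 1.562 z 40.7
px [337.  94.] n 1140 ctr [471.3 100.2] size [70.7 70.7] ang 1.410 z 40.3
px [342. 183.] n 918 ctr [482.3
[... 539 characters left out ...]
1.3] ang 0.227 z 52.3
px [416. 218.] n 67 ctr [605.3 -97.8] size [ 7.7 34.5] ang 2.171 z 52.4
px [430. 238.] n 403 ctr [ 632.4 -132.1] size [32.9 77.2] ang 3.111 z 52.3
px [339. 253.] n 52 ctr [ 479.5 -159.7] size [ 4.9 54.9] ang 0.009 z 51.4
px [429. 265.] n 403 ctr [ 632.6 -180.9] size [33.9 76.5] ang 3.131 z 52.4
tray wall
px [316.  12.] n 743 ctr [430.5 219.9] size [ 22.1 198.6] ang 3.124 z 29.9
px [408. 118.] n 343 ctr [584.1  39.4] size [  1.4 380.1] ang 1.563 z 30.0
px [335. 166.] n 29 ctr [468.1 -15.7] size [ 8.6 45.5] ang 0.461 z 31.1
px [338. 237.] n 71 ctr [ 478.7 -143.6] size [18.9 63.8] ang 0.023 z 30.2
px [385. 369.] n 778 ctr [ 578.  -415.8] size [ 63.9 106.1] ang 0.014 z 32.7
```

drive_tool(
  steps=[
    {"delta_pos": [32, 20, -10], "yaw": 0, "hand": 50},
    {"delta_pos": [32, 20, -10], "yaw": 0, "hand": 50},
    {"delta_pos": [32, 20, -10], "yaw": 0, "hand": 50},
    {"delta_pos": [32, 20, -10], "yaw": 0, "hand": 50},
    {"delta_pos": [32, 20, -10], "yaw": 0, "hand": 50},
  ],
)

```text
clock: 1.87
eef_pos: [603.4, 90.9, 321.5]
eef_rot: [-3.141, 0.0, 1.571]
wrist_force: [0.3, -0.6, -0.2]
finger_gap: 49.9
```

drive_tool(
  steps=[
    {"delta_pos": [32, 20, -10], "yaw": 0, "hand": 50},
    {"delta_pos": [0, 0, 0], "yaw": 0, "hand": 50},
  ],
)

```text
clock: 2.03
eef_pos: [636.7, 112.5, 305.1]
eef_rot: [-3.132, 0.001, 1.573]
wrist_force: [-0.1, 0.0, -2.0]
finger_gap: 50.0
```

```bash
python3 - <<'E'
from h import *
st(); c=shot("w2")
print("valve");tops(c,96,107)
print("manifold bars");tops(c,113,126)
print("tray wall");tops(c,26,34)
E
```

```text
t2.03 [636.7 112.5 305.1] [-3.132e+00  1.000e-03  1.573e+00] F [-0.1  0.  -2. ] M [-0.05 -0.1   0.01] gap 50.0 q [0.12 0.49 1.07 0.   1.59 0.12]
valve
px [319. 107.] n 1152 ctr [635.6 195.8] size [17.1 82.9] ang 1.567 z 102.1
px [318. 172.] n 32 ctr [633.2 122.6] size [ 2.3 20.7] ang 0.089 z 101.0
px [317. 294.] n 74 ctr [633.4 -44.3] size [ 2.6 20.4] ang 3.103 z 100.7
manifold bars
px [318. 197.] n 877 ctr [634.   95.1] size [21.6 56.3] ang 1.579 z 120.2
px [317. 304.] n 134 ctr [632.9 -47.4] size [ 8.9 21.1] ang 0.053 z 119.3
tray wall
px [178.  48.] n 2027 ctr [430.  265.9] size [112.2 202.7] ang 3.117 z 29.6
px [320.  52.] n 395 ctr [635.8 267.4] size [23.8 34.1] ang 1.569 z 30.3
px [223. 169.] n 103 ctr [492.2 109.8] size [27.3 70. ] ang 1.985 z 30.8
px [228. 251.] n 88 ctr [490.  -14.8] size [12.7 54.8] ang 2.893 z 30.3
```

View pics/w2.png

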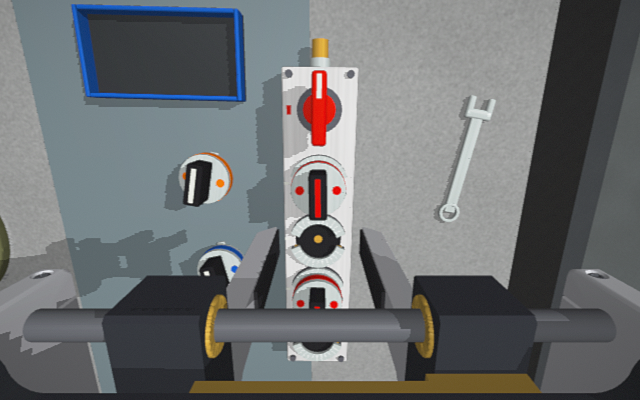

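drive_tool(
  steps=[
    {"delta_pos": [0, 36, -15], "yaw": 0, "hand": 50},
    {"delta_pos": [-1, 36, -15], "yaw": 0, "hand": 50},
    {"delta_pos": [-1, 11, -30], "yaw": 0, "hand": 50},
    {"delta_pos": [0, 0, -40], "yaw": 0, "hand": 50},
    {"delta_pos": [0, 0, -40], "yaw": 0, "hand": 50},
  ],
)

```text
clock: 2.5
eef_pos: [631.7, 193.2, 172.7]
eef_rot: [3.139, -0.001, 1.572]
wrist_force: [-0.0, 0.6, 0.1]
finger_gap: 49.9
```

drive_tool(
  steps=[
    {"delta_pos": [0, 0, -30], "yaw": 0, "hand": 50},
    {"delta_pos": [0, 0, -25], "yaw": 0, "hand": 50},
    {"delta_pos": [0, 0, -15], "yaw": 0, "hand": 50},
    {"delta_pos": [0, 0, 0], "yaw": 0, "hand": 50},
  ],
)

```text
clock: 2.83
eef_pos: [630.5, 191.7, 99.8]
eef_rot: [-3.137, 0.001, 1.57]
wrist_force: [-0.6, -1.1, 0.2]
finger_gap: 50.3
```

drive_tool(
  steps=[
    {"delta_pos": [4, 4, -5], "yaw": 0, "hand": 50},
    {"delta_pos": [0, 0, -5], "yaw": 0, "hand": 40},
    {"delta_pos": [0, 0, 0], "yaw": 0, "hand": 10},
    {"delta_pos": [0, 0, 0], "yaw": 0, "hand": 10},
    {"delta_pos": [0, 0, 0], "yaw": 0, "hand": 10},
  ],
  squeeze=30,
)

```text
clock: 3.25
eef_pos: [636.4, 196.7, 93.3]
eef_rot: [3.14, -0.0, 1.571]
wrist_force: [-0.3, -0.3, 0.1]
finger_gap: 26.7
```

```bash
python3 - <<'E'
from h import *
st()
E
```

```text
t3.25 [636.4 196.7  93.3] [ 3.14  -0.     1.571] F [-0.3 -0.3  0.1] M [-0.02 -0.11 -0.03] gap 26.7 q [ 0.24  0.68  1.28 -0.    1.19  0.24]
```

drive_tool(
  steps=[
    {"delta_pos": [-1, 0, -2], "yaw": 0, "hand": 5},
    {"delta_pos": [0, 0, 0], "yaw": 0, "hand": 5},
    {"delta_pos": [0, 0, 0], "yaw": 0, "hand": 5},
    {"delta_pos": [0, 0, 0], "yaw": 0.05, "hand": 5},
    {"delta_pos": [0, 0, 0], "yaw": 0.1, "hand": 5},
  ],
)

```text
clock: 3.67
eef_pos: [634.0, 196.8, 91.0]
eef_rot: [-3.139, -0.0, 1.722]
wrist_force: [-13.1, -0.8, 8.7]
finger_gap: 17.8
```

drive_tool(
  steps=[
    {"delta_pos": [0, 0, 0], "yaw": 0.12, "hand": 5},
    {"delta_pos": [0, 0, 0], "yaw": 0.12, "hand": 5},
    {"delta_pos": [0, 0, 0], "yaw": 0.12, "hand": 5},
    {"delta_pos": [0, 0, 0], "yaw": 0.12, "hand": 5},
    {"delta_pos": [0, 0, 0], "yaw": 0.12, "hand": 5},
  ],
)

```text
clock: 4.08
eef_pos: [633.1, 196.3, 90.9]
eef_rot: [-3.137, -0.003, 2.327]
wrist_force: [-21.3, -5.8, 14.3]
finger_gap: 17.6
```

```bash
python3 - <<'E'
from h import *
st()
E
```

```text
t4.08 [633.1 196.3  90.9] [-3.137e+00 -3.000e-03  2.327e+00] F [-21.3  -5.8  14.3] M [-1.1   3.63 -0.13] gap 17.6 q [ 0.25  0.67  1.29 -0.    1.19 -0.51]
```

drive_tool(
  steps=[
    {"delta_pos": [-1, 0, 0.5], "yaw": 0.12, "hand": 5},
    {"delta_pos": [0, -0.5, 0], "yaw": 0.12, "hand": 5},
    {"delta_pos": [0, 0, 0], "yaw": 0.12, "hand": 5},
    {"delta_pos": [0, 0, 0], "yaw": 0.12, "hand": 5},
    {"delta_pos": [0, 0, 0], "yaw": 0.12, "hand": 5},
  ],
)

```text
clock: 4.5
eef_pos: [632.5, 195.4, 91.0]
eef_rot: [-3.139, -0.004, 2.927]
wrist_force: [-15.6, -7.5, 9.1]
finger_gap: 17.9
```

drive_tool(
  steps=[
    {"delta_pos": [0, 0, 0], "yaw": 0.12, "hand": 5},
    {"delta_pos": [0, 0, 0], "yaw": 0.12, "hand": 5},
    {"delta_pos": [0, 0, 0], "yaw": 0, "hand": 5},
  ],
)

```text
clock: 4.75
eef_pos: [632.6, 195.0, 91.0]
eef_rot: [-3.14, -0.004, -3.115]
wrist_force: [-15.6, -8.5, 8.3]
finger_gap: 18.0
```

```bash
python3 - <<'E'
from h import *
st()
E
```

```text
t4.75 [632.6 195.   91. ] [-3.14  -0.004 -3.115] F [-15.6  -8.5   8.3] M [-1.56  2.42 -0.43] gap 18.0 q [ 0.24  0.67  1.29 -0.    1.18 -1.35]
```

drive_tool(
  steps=[
    {"delta_pos": [0, 0, 0], "yaw": 0, "hand": 50},
    {"delta_pos": [0, 0, 0], "yaw": 0, "hand": 50},
    {"delta_pos": [0, 0, 20], "yaw": 0, "hand": 50},
    {"delta_pos": [0, 0, 40], "yaw": -0.12, "hand": 50},
    {"delta_pos": [0, 0, 20], "yaw": -0.12, "hand": 50},
  ],
)

```text
clock: 5.17
eef_pos: [634.8, 196.5, 174.7]
eef_rot: [3.14, 0.003, 2.916]
wrist_force: [0.5, 0.6, 1.4]
finger_gap: 47.7
```

drive_tool(
  steps=[
    {"delta_pos": [0, -10, 20], "yaw": -0.12, "hand": 50},
    {"delta_pos": [0, -15, 20], "yaw": -0.12, "hand": 50},
    {"delta_pos": [0, -20, 20], "yaw": -0.12, "hand": 50},
    {"delta_pos": [0, -20, 0], "yaw": -0.12, "hand": 50},
    {"delta_pos": [0, -20, 0], "yaw": -0.12, "hand": 50},
  ],
)

```text
clock: 5.58
eef_pos: [634.5, 110.6, 232.6]
eef_rot: [3.139, 0.002, 2.315]
wrist_force: [-0.5, 0.5, -0.1]
finger_gap: 50.0
```

drive_tool(
  steps=[
    {"delta_pos": [0, -15, 0], "yaw": -0.12, "hand": 50},
    {"delta_pos": [0, 0, 0], "yaw": -0.12, "hand": 50},
    {"delta_pos": [0, 0, 0], "yaw": -0.12, "hand": 50},
    {"delta_pos": [0, 0, 0], "yaw": -0.12, "hand": 50},
    {"delta_pos": [0, 0, 0], "yaw": -0.12, "hand": 50},
  ],
)

```text
clock: 6.0
eef_pos: [634.2, 96.1, 231.1]
eef_rot: [3.141, -0.0, 1.715]
wrist_force: [-0.5, 0.5, 0.0]
finger_gap: 50.2
```

```bash
python3 - <<'E'
from h import *
st(); c=shot("w3")
print("valve");tops(c,96,107)
print("manifold bars");tops(c,113,126)
E
```

```text
t6.00 [634.2  96.1 231.1] [ 3.141 -0.     1.715] F [-0.5  0.5  0. ] M [-0.06 -0.1   0.  ] gap 50.2 q [ 0.09  0.5   1.22  0.    1.42 -0.05]
valve
px [334.  90.] n 1925 ctr [634.9 195.5] size [18.2 83.9] ang 3.131 z 102.0
px [322. 169.] n 43 ctr [633.3 122.6] size [ 1.3 20.3] ang 0.030 z 101.9
manifold bars
px [318. 200.] n 1374 ctr [633.8  95.3] size [22. 56.] ang 1.581 z 120.2
px [293. 356.] n 621 ctr [632.2 -78.8] size [22.  41.4] ang 1.543 z 120.3
```

View pics/w3.png

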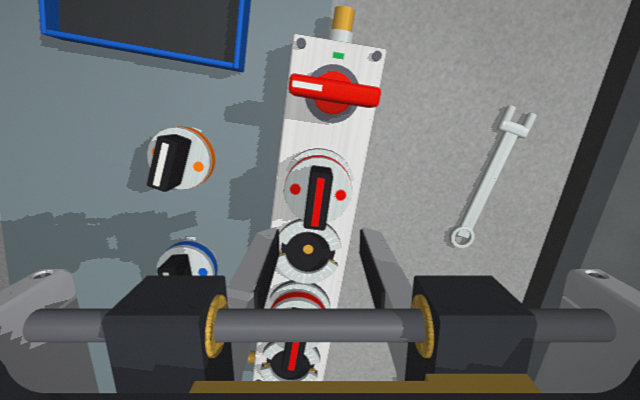

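drive_tool(
  steps=[
    {"delta_pos": [0, -1, -30], "yaw": -0.07, "hand": 50},
    {"delta_pos": [0, 0, -35], "yaw": -0.07, "hand": 50},
    {"delta_pos": [0, 0, -32], "yaw": 0, "hand": 50},
    {"delta_pos": [0, 0, -20], "yaw": 0, "hand": 50},
    {"delta_pos": [0, 0, 0], "yaw": 0, "hand": 50},
  ],
)

```text
clock: 6.47
eef_pos: [632.2, 95.1, 109.3]
eef_rot: [-3.135, 0.001, 1.584]
wrist_force: [-0.5, -0.5, -0.3]
finger_gap: 49.9
```

drive_tool(
  steps=[
    {"delta_pos": [0, 0, -8], "yaw": 0, "hand": 40},
    {"delta_pos": [0, 0, 0], "yaw": 0, "hand": 10},
    {"delta_pos": [0, 0, 0], "yaw": 0, "hand": 10},
    {"delta_pos": [0, 0, 0], "yaw": 0, "hand": 10},
    {"delta_pos": [0, 0, 0], "yaw": 0, "hand": 10},
  ],
  squeeze=40,
)

```text
clock: 6.88
eef_pos: [634.4, 95.2, 107.1]
eef_rot: [3.14, -0.0, 1.581]
wrist_force: [-3.3, -0.8, 6.4]
finger_gap: 21.7
```

```bash
python3 - <<'E'
from h import *
st()
E
```

```text
t6.88 [634.4  95.2 107.1] [ 3.14  -0.     1.581] F [-3.3 -0.8  6.4] M [-0.16  0.15 -0.05] gap 21.7 q [0.09 0.61 1.36 0.   1.18 0.08]
```

drive_tool(
  steps=[
    {"delta_pos": [0, 0, 0], "yaw": 0.1, "hand": 10},
    {"delta_pos": [0, 0, 0], "yaw": 0.12, "hand": 10},
    {"delta_pos": [0, 0, 0], "yaw": 0.12, "hand": 10},
    {"delta_pos": [0, 0, 0], "yaw": 0.12, "hand": 10},
    {"delta_pos": [0, 0, 0], "yaw": 0.12, "hand": 10},
  ],
)

```text
clock: 7.3
eef_pos: [634.5, 95.1, 107.2]
eef_rot: [3.14, 0.001, 2.167]
wrist_force: [1.2, -0.5, 1.6]
finger_gap: 21.8
```

drive_tool(
  steps=[
    {"delta_pos": [0, 0, 0], "yaw": 0.12, "hand": 10},
    {"delta_pos": [0, 0, 0], "yaw": 0.12, "hand": 10},
    {"delta_pos": [0, 0, 0], "yaw": 0.12, "hand": 10},
    {"delta_pos": [0, 0, 0], "yaw": 0.12, "hand": 10},
    {"delta_pos": [0, 0, 0], "yaw": 0.12, "hand": 10},
  ],
)

```text
clock: 7.72
eef_pos: [634.7, 95.5, 107.2]
eef_rot: [3.14, 0.002, 2.767]
wrist_force: [0.1, 1.4, 2.3]
finger_gap: 21.9
```

drive_tool(
  steps=[
    {"delta_pos": [0, 0, 0], "yaw": 0.12, "hand": 10},
    {"delta_pos": [0, 0, 0], "yaw": 0.12, "hand": 10},
    {"delta_pos": [0, 0, 0], "yaw": 0.12, "hand": 10},
    {"delta_pos": [0, 0, 0], "yaw": 0.06, "hand": 10},
    {"delta_pos": [0, 0, 0], "yaw": 0, "hand": 10},
  ],
)

```text
clock: 8.13
eef_pos: [634.7, 95.7, 107.2]
eef_rot: [3.141, 0.002, -3.099]
wrist_force: [0.2, 1.8, 4.5]
finger_gap: 22.0
```

```bash
python3 - <<'E'
from h import *
st()
E
```

```text
t8.13 [634.7  95.7 107.2] [ 3.141e+00  2.000e-03 -3.099e+00] F [0.2 1.8 4.5] M [ 0.6  -0.01 -0.01] gap 22.0 q [ 0.09  0.61  1.35  0.    1.18 -1.52]
```

drive_tool(
  steps=[
    {"delta_pos": [0, 0, 0], "yaw": -0.04, "hand": 10},
    {"delta_pos": [0, 0, 3], "yaw": 0, "hand": 10},
    {"delta_pos": [0, 0, 5], "yaw": 0, "hand": 10},
    {"delta_pos": [0, 0, 5], "yaw": 0, "hand": 10},
    {"delta_pos": [0, 0, 5], "yaw": 0, "hand": 10},
  ],
)

```text
clock: 8.55
eef_pos: [634.0, 95.1, 124.3]
eef_rot: [-3.141, -0.0, 3.141]
wrist_force: [0.4, 0.4, -3.6]
finger_gap: 21.9
```

```bash
python3 - <<'E'
from h import *
st()
c=dict(np.load("pics/w2.npz")); P=cloud(c); m=(c["range_z"]>0)&(P[...,0]<540)&(P[...,1]>170)
for lo,hi in ((26,34),(5,14)):
    k=m&(P[...,2]>lo)&(P[...,2]<hi)&(P[...,0]>320); print(cv2.minAreaRect(P[k][:,:2].astype(np.float32)),P[k].min(0),P[k].max(0))
E
```

```text
t8.55 [634.   95.1 124.3] [-3.141 -0.     3.141] F [ 0.4  0.4 -3.6] M [ 0.08 -0.13  0.  ] gap 21.9 q [ 0.09  0.59  1.34 -0.    1.21 -1.48]
((425.2066650390625, 266.0188903808594), (112.15811920166016, 212.2965850830078), 88.59258270263672) [320.00975616 208.05736627  26.00275264] [532.2039484  324.24250982  33.01884366]
((426.6167907714844, 265.1641540527344), (110.5409164428711, 209.4360809326172), 88.6056900024414) [320.58981609 207.546066     5.05252629] [532.23986109 319.11547858  13.99724543]
```

drive_tool(
  steps=[
    {"delta_pos": [0, 0, 20], "yaw": 0, "hand": 10},
    {"delta_pos": [0, 0, 30], "yaw": 0, "hand": 10},
    {"delta_pos": [-10, 5, 20], "yaw": 0, "hand": 10},
    {"delta_pos": [-28, 17, 0], "yaw": 0, "hand": 10},
    {"delta_pos": [-31, 21, 0], "yaw": 0, "hand": 10},
  ],
)

```text
clock: 8.97
eef_pos: [565.2, 137.6, 195.2]
eef_rot: [3.141, 0.003, 3.139]
wrist_force: [-0.1, 1.8, -3.4]
finger_gap: 21.9
```

drive_tool(
  steps=[
    {"delta_pos": [-32, 22, 0], "yaw": 0, "hand": 10},
    {"delta_pos": [-32, 22, 0], "yaw": 0, "hand": 10},
    {"delta_pos": [-32, 22, 0], "yaw": 0, "hand": 10},
    {"delta_pos": [-32, 22, 0], "yaw": 0, "hand": 10},
    {"delta_pos": [-32, 22, 0], "yaw": 0, "hand": 10},
  ],
)

```text
clock: 9.38
eef_pos: [403.4, 248.7, 194.4]
eef_rot: [3.141, 0.001, 3.141]
wrist_force: [0.7, 0.4, -4.3]
finger_gap: 21.8
```

```bash
python3 - <<'E'
from h import *
st(); c=shot("w4"); tops(c,26,34)
E
```

```text
t9.38 [403.4 248.7 194.4] [3.141e+00 1.000e-03 3.141e+00] F [ 0.7  0.4 -4.3] M [ 0.09 -0.16 -0.03] gap 21.8 q [ 0.48  0.16  1.76 -0.    1.22 -1.09]
px [286. 152.] n 420 ctr [368.1 215. ] size [ 5.7 76.4] ang 3.108 z 30.0
px [383. 195.] n 935 ctr [420.6 319.2] size [  6.4 181.1] ang 3.119 z 30.0
px [442. 170.] n 211 ctr [387.1 385.4] size [25.  68.4] ang 2.637 z 30.5
px [206. 227.] n 231 ctr [453.6 117.1] size [27.  69.7] ang 0.795 z 30.5
px [ 85. 242.] n 378 ctr [472.7 -23. ] size [30.9 71.3] ang 0.400 z 30.6
px [334. 359.] n 334 ctr [632.2 267.4] size [20.2 34.8] ang 1.556 z 30.6
```

View pics/w4.png

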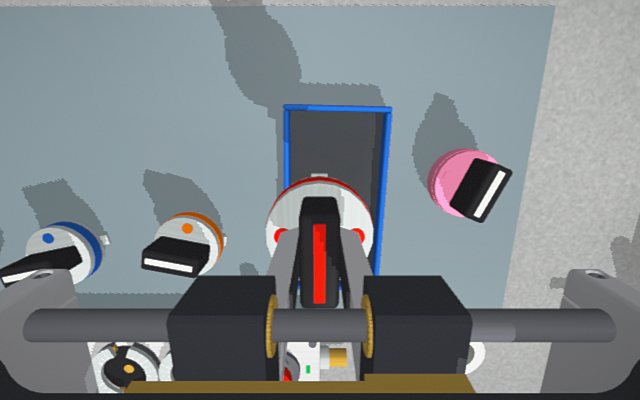

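drive_tool(
  steps=[
    {"delta_pos": [-22, 19, 0], "yaw": 0, "hand": 10},
    {"delta_pos": [0, 0, -35], "yaw": 0, "hand": 10},
    {"delta_pos": [0, 0, -35], "yaw": 0, "hand": 10},
    {"delta_pos": [0, 0, -25], "yaw": 0, "hand": 10},
    {"delta_pos": [0, 0, -12], "yaw": 0, "hand": 10},
  ],
)

```text
clock: 9.85
eef_pos: [381.9, 266.5, 84.4]
eef_rot: [-3.14, -0.003, 3.141]
wrist_force: [-0.8, -0.3, -4.3]
finger_gap: 21.6
```

drive_tool(
  steps=[
    {"delta_pos": [0, 0, 0], "yaw": 0, "hand": 10},
    {"delta_pos": [0, 0, -4], "yaw": 0, "hand": 10},
    {"delta_pos": [0, 0, -3], "yaw": 0, "hand": 10},
    {"delta_pos": [0, 0, 0], "yaw": 0, "hand": 10},
  ],
)

```text
clock: 10.18
eef_pos: [383.5, 267.3, 80.5]
eef_rot: [3.141, 0.001, 3.141]
wrist_force: [-0.2, 0.1, -4.8]
finger_gap: 21.9
```

```bash
python3 - <<'E'
from h import *
st()
E
```

```text
t10.18 [383.5 267.3  80.5] [3.141e+00 1.000e-03 3.141e+00] F [-0.2  0.1 -4.8] M [ 0.06 -0.11 -0.02] gap 21.9 q [ 0.53  0.3   1.89 -0.    0.95 -1.04]
```

drive_tool(
  steps=[
    {"delta_pos": [-2, 0, -2.5], "yaw": 0, "hand": 10},
    {"delta_pos": [0, 0, 0], "yaw": 0, "hand": 10},
    {"delta_pos": [0, 0, 0], "yaw": 0, "hand": 50},
    {"delta_pos": [0, 0, 0], "yaw": 0, "hand": 50},
    {"delta_pos": [0, 0, 5], "yaw": 0, "hand": 50},
  ],
)

```text
clock: 10.6
eef_pos: [381.1, 267.1, 82.4]
eef_rot: [-3.141, -0.0, 3.141]
wrist_force: [-0.3, -0.4, -0.9]
finger_gap: 38.3
```

```bash
python3 - <<'E'
from h import *
st()
E
```

```text
t10.60 [381.1 267.1  82.4] [-3.141 -0.     3.141] F [-0.3 -0.4 -0.9] M [ 0.09 -0.14 -0.  ] gap 38.3 q [ 0.53  0.29  1.89 -0.    0.96 -1.04]
```

drive_tool(
  steps=[
    {"delta_pos": [0, 0, 30], "yaw": 0, "hand": 50},
    {"delta_pos": [0, 0, 40], "yaw": 0, "hand": 50},
    {"delta_pos": [10, -12, 30], "yaw": -0.12, "hand": 50},
    {"delta_pos": [18, -25, 20], "yaw": -0.12, "hand": 50},
    {"delta_pos": [18, -25, 15], "yaw": -0.12, "hand": 50},
  ],
)

```text
clock: 11.02
eef_pos: [427.8, 204.9, 220.7]
eef_rot: [3.139, 0.003, 2.777]
wrist_force: [1.2, -0.2, -0.7]
finger_gap: 49.9
```

```bash
python3 - <<'E'
from h import *
st(); c=shot("w5"); print("bench");tops(c,74,86); print("tray");tops(c,86,95)
E
```

```text
t11.02 [427.8 204.9 220.7] [3.139e+00 3.000e-03 2.777e+00] F [ 1.2 -0.2 -0.7] M [ 0.04 -0.15 -0.03] gap 49.9 q [ 0.37  0.13  1.73 -0.    1.28 -0.84]
bench
px [508.  88.] n 1607 ctr [399.  406.1] size [22.7 55.9] ang 2.750 z 80.3
px [351. 128.] n 57 ctr [381.1 257.3] size [ 0.7 52.6] ang 3.134 z 80.7
px [230. 260.] n 491 ctr [467.6  91. ] size [21.4 34.8] ang 1.363 z 80.3
tray
px [363. 125.] n 1438 ctr [381.5 268.1] size [22.1 55.7] ang 3.140 z 90.3
```

View pics/w5.png

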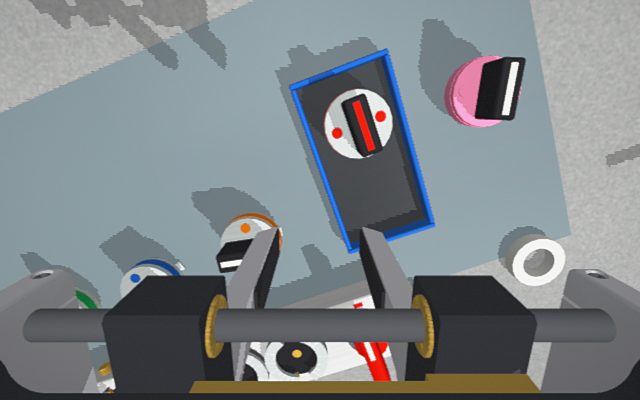

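drive_tool(
  steps=[
    {"delta_pos": [20, -27, 0], "yaw": -0.12, "hand": 50},
    {"delta_pos": [20, -27, 0], "yaw": -0.12, "hand": 50},
    {"delta_pos": [20, -27, 0], "yaw": -0.12, "hand": 50},
    {"delta_pos": [20, -27, 0], "yaw": -0.12, "hand": 50},
    {"delta_pos": [20, -27, 0], "yaw": -0.12, "hand": 50},
  ],
)

```text
clock: 11.48
eef_pos: [527.9, 68.7, 218.2]
eef_rot: [3.141, 0.0, 2.175]
wrist_force: [0.3, 0.7, -0.2]
finger_gap: 49.8
```

drive_tool(
  steps=[
    {"delta_pos": [20, -27, 0], "yaw": -0.12, "hand": 50},
    {"delta_pos": [20, -27, 0], "yaw": -0.12, "hand": 50},
    {"delta_pos": [20, -27, 0], "yaw": -0.12, "hand": 50},
    {"delta_pos": [20, -27, 0], "yaw": -0.12, "hand": 50},
    {"delta_pos": [20, -27, 0], "yaw": -0.12, "hand": 50},
  ],
)

```text
clock: 11.9
eef_pos: [627.9, -66.4, 218.1]
eef_rot: [3.141, 0.0, 1.575]
wrist_force: [-0.5, -0.2, 1.0]
finger_gap: 50.1
```

```bash
python3 - <<'E'
from h import *
st(); c=shot("w6"); print("bars");tops(c,113,126);print("bench");tops(c,74,86)
E
```

```text
t11.90 [627.9 -66.4 218.1] [3.141 0.    1.575] F [-0.5 -0.2  1. ] M [-0.02 -0.07  0.03] gap 50.1 q [-0.16  0.49  1.27  0.    1.38 -0.17]
bars
px [324. 209.] n 1482 ctr [632.5 -71.5] size [22.1 55.2] ang 1.544 z 120.2
bench
px [139.  20.] n 1173 ctr [469.4  90.9] size [22.9 36.8] ang 1.367 z 80.0
px [173. 170.] n 1314 ctr [482.7 -44. ] size [22.5 55.8] ang 1.780 z 80.0
px [323. 195.] n 2376 ctr [633. -70.] size [68.  70.5] ang 0.003 z 80.4
px [175. 274.] n 79 ctr [ 474.1 -159.1] size [ 2.  42.1] ang 3.082 z 76.1
```

Due 1 stands upright in the tray (bar around pixel 363,125). Now due 2 in socket 3.

drive_tool(
  steps=[
    {"delta_pos": [5, -5, -30], "yaw": -0.03, "hand": 50},
    {"delta_pos": [0, 0, -35], "yaw": 0, "hand": 50},
    {"delta_pos": [0, 0, -28], "yaw": 0, "hand": 50},
    {"delta_pos": [0, 0, -12], "yaw": 0, "hand": 50},
    {"delta_pos": [0, 0, 0], "yaw": 0, "hand": 50},
  ],
)

```text
clock: 12.37
eef_pos: [631.0, -69.6, 110.1]
eef_rot: [-3.137, -0.001, 1.551]
wrist_force: [0.3, 0.2, 0.5]
finger_gap: 50.2
```

drive_tool(
  steps=[
    {"delta_pos": [0, 0, -6], "yaw": 0, "hand": 40},
    {"delta_pos": [0, 0, 0], "yaw": 0, "hand": 10},
    {"delta_pos": [0, 0, 0], "yaw": 0, "hand": 10},
    {"delta_pos": [0, 0, 0], "yaw": 0, "hand": 10},
    {"delta_pos": [0, 0, 0], "yaw": 0, "hand": 10},
  ],
  squeeze=40,
)

```text
clock: 12.78
eef_pos: [632.4, -69.8, 107.6]
eef_rot: [3.14, 0.0, 1.551]
wrist_force: [-0.3, 0.2, 7.3]
finger_gap: 21.7
```

```bash
python3 - <<'E'
from h import *
st()
E
```

```text
t12.78 [632.4 -69.8 107.6] [3.14  0.    1.551] F [-0.3  0.2  7.3] M [ 0.14 -0.38  0.03] gap 21.7 q [-0.17  0.6   1.37  0.    1.17 -0.15]
```

drive_tool(
  steps=[
    {"delta_pos": [0, 0, 0], "yaw": 0.1, "hand": 10},
    {"delta_pos": [-0.2, 0, 0], "yaw": 0.12, "hand": 10},
    {"delta_pos": [-0.2, 0, 0], "yaw": 0.12, "hand": 10},
    {"delta_pos": [-0.2, 0, 0], "yaw": 0.12, "hand": 10},
    {"delta_pos": [-0.2, -0.2, 0], "yaw": 0.12, "hand": 10},
  ],
)

```text
clock: 13.2
eef_pos: [631.7, -70.3, 107.6]
eef_rot: [3.141, 0.001, 2.136]
wrist_force: [-0.4, -0.8, 3.7]
finger_gap: 21.8
```

drive_tool(
  steps=[
    {"delta_pos": [-0.2, -0.2, 0], "yaw": 0.12, "hand": 10},
    {"delta_pos": [-0.2, -0.2, 0], "yaw": 0.12, "hand": 10},
    {"delta_pos": [-0.2, -0.2, 0], "yaw": 0.12, "hand": 10},
    {"delta_pos": [-0.2, -0.2, 0], "yaw": 0.12, "hand": 10},
    {"delta_pos": [0, -0.2, 0], "yaw": 0.12, "hand": 10},
  ],
)

```text
clock: 13.62
eef_pos: [631.2, -70.9, 107.6]
eef_rot: [3.141, 0.002, 2.737]
wrist_force: [2.3, -0.8, 2.6]
finger_gap: 21.6
```

drive_tool(
  steps=[
    {"delta_pos": [0, -0.2, 0], "yaw": 0.12, "hand": 10},
    {"delta_pos": [0, -0.2, 0], "yaw": 0.12, "hand": 10},
    {"delta_pos": [0, 0, 0], "yaw": 0.12, "hand": 10},
    {"delta_pos": [0, 0, 0], "yaw": 0.09, "hand": 10},
    {"delta_pos": [0, 0, 0], "yaw": 0, "hand": 10},
  ],
)

```text
clock: 14.03
eef_pos: [631.2, -71.3, 107.6]
eef_rot: [-3.142, 0.002, -3.098]
wrist_force: [1.2, 0.5, 5.1]
finger_gap: 21.6
```

```bash
python3 - <<'E'
from h import *
st()
E
```

```text
t14.03 [631.2 -71.3 107.6] [-3.142e+00  2.000e-03 -3.098e+00] F [1.2 0.5 5.1] M [ 0.4  -0.26  0.04] gap 21.6 q [-0.17  0.59  1.38  0.    1.17 -1.78]
```

drive_tool(
  steps=[
    {"delta_pos": [0, 0, 0], "yaw": -0.045, "hand": 10},
    {"delta_pos": [0, 0, 3], "yaw": 0, "hand": 10},
    {"delta_pos": [0, 0, 5], "yaw": 0, "hand": 10},
    {"delta_pos": [0, 0, 8], "yaw": 0, "hand": 10},
    {"delta_pos": [0, 0, 15], "yaw": 0, "hand": 10},
  ],
)

```text
clock: 14.45
eef_pos: [629.7, -71.4, 136.5]
eef_rot: [3.141, -0.003, 3.136]
wrist_force: [-0.1, -0.2, -4.4]
finger_gap: 21.9
```

```bash
python3 - <<'E'
from h import *
st()
E
```

```text
t14.45 [629.7 -71.4 136.5] [ 3.141e+00 -3.000e-03  3.136e+00] F [-0.1 -0.2 -4.4] M [ 0.04 -0.08  0.01] gap 21.9 q [-0.17  0.56  1.35 -0.    1.23 -1.74]
```

drive_tool(
  steps=[
    {"delta_pos": [0, 0, 20], "yaw": 0, "hand": 10},
    {"delta_pos": [-5, 0, 25], "yaw": 0, "hand": 10},
    {"delta_pos": [-15, 15, 20], "yaw": 0, "hand": 10},
    {"delta_pos": [-20, 30, 0], "yaw": 0, "hand": 10},
    {"delta_pos": [-20, 34, 0], "yaw": 0, "hand": 10},
  ],
)

```text
clock: 14.87
eef_pos: [570.0, 7.3, 203.9]
eef_rot: [-3.141, 0.002, 3.133]
wrist_force: [0.4, 1.1, -6.5]
finger_gap: 21.8
```

drive_tool(
  steps=[
    {"delta_pos": [-20, 35, 0], "yaw": 0, "hand": 10},
    {"delta_pos": [-20, 35, 0], "yaw": 0, "hand": 10},
    {"delta_pos": [-20, 35, 0], "yaw": 0, "hand": 10},
    {"delta_pos": [-15, 35, 0], "yaw": 0, "hand": 10},
    {"delta_pos": [-15, 36, 0], "yaw": 0, "hand": 10},
  ],
)

```text
clock: 15.28
eef_pos: [479.3, 184.9, 203.2]
eef_rot: [3.142, 0.001, 3.135]
wrist_force: [1.6, -0.2, -4.2]
finger_gap: 21.8
```

drive_tool(
  steps=[
    {"delta_pos": [-15, 36, 0], "yaw": 0, "hand": 10},
    {"delta_pos": [-14, 36, 0], "yaw": 0, "hand": 10},
    {"delta_pos": [0, 10, 0], "yaw": 0, "hand": 10},
    {"delta_pos": [0, 0, 0], "yaw": 0, "hand": 10},
  ],
)

```text
clock: 15.62
eef_pos: [450.7, 267.8, 202.9]
eef_rot: [3.141, 0.0, 3.139]
wrist_force: [0.8, -1.0, -4.8]
finger_gap: 21.8
```

```bash
python3 - <<'E'
from h import *
st(); c=shot("w7"); print("tray");tops(c,86,95)
E
```

```text
t15.62 [450.7 267.8 202.9] [3.141 0.    3.139] F [ 0.8 -1.  -4.8] M [ 0.05 -0.08  0.03] gap 21.8 q [ 0.47  0.26  1.62  0.    1.26 -1.1 ]
tray
px [319. 121.] n 1646 ctr [381.3 268.1] size [21.9 55.4] ang 0.008 z 90.3
```

View pics/w7.png

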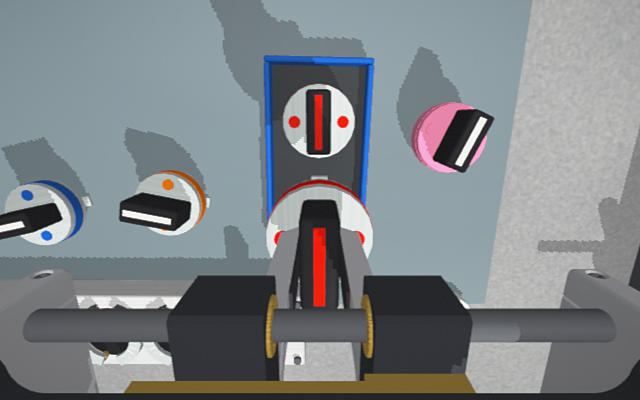

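drive_tool(
  steps=[
    {"delta_pos": [20, -2.5, 0], "yaw": 0, "hand": 10},
    {"delta_pos": [0, 0, -35], "yaw": 0, "hand": 10},
    {"delta_pos": [0, 0, -35], "yaw": 0, "hand": 10},
    {"delta_pos": [0, 0, -30], "yaw": 0, "hand": 10},
    {"delta_pos": [0, 0, -12], "yaw": 0, "hand": 10},
  ],
)

```text
clock: 16.08
eef_pos: [470.4, 260.9, 86.7]
eef_rot: [-3.139, -0.005, 3.134]
wrist_force: [-0.6, -0.8, -5.7]
finger_gap: 21.7
```

drive_tool(
  steps=[
    {"delta_pos": [0, 0, 0], "yaw": 0, "hand": 10},
    {"delta_pos": [0, 0, -5], "yaw": 0, "hand": 10},
    {"delta_pos": [0, 0, -3], "yaw": 0, "hand": 10},
    {"delta_pos": [0, 0, 0], "yaw": 0, "hand": 10},
  ],
)

```text
clock: 16.42
eef_pos: [472.1, 263.1, 83.5]
eef_rot: [3.141, 0.002, 3.136]
wrist_force: [0.5, -0.2, -4.6]
finger_gap: 22.0
```

```bash
python3 - <<'E'
from h import *
st()
E
```

```text
t16.42 [472.1 263.1  83.5] [3.141e+00 2.000e-03 3.136e+00] F [ 0.5 -0.2 -4.6] M [ 0.05 -0.09  0.03] gap 22.0 q [ 0.44  0.43  1.69 -0.    1.02 -1.12]
```

drive_tool(
  steps=[
    {"delta_pos": [0, 2, -3], "yaw": 0, "hand": 10},
    {"delta_pos": [0, 0, -2.5], "yaw": 0, "hand": 10},
    {"delta_pos": [0, 0, 0], "yaw": 0, "hand": 10},
    {"delta_pos": [0, 0, 0], "yaw": 0, "hand": 50},
    {"delta_pos": [0, 0, 0], "yaw": 0, "hand": 50},
  ],
)

```text
clock: 16.83
eef_pos: [471.8, 265.3, 77.4]
eef_rot: [3.141, 0.001, 3.136]
wrist_force: [-0.5, 0.1, 0.1]
finger_gap: 31.8
```

drive_tool(
  steps=[
    {"delta_pos": [0, 0, 5], "yaw": 0, "hand": 50},
    {"delta_pos": [0, 0, 30], "yaw": 0, "hand": 50},
    {"delta_pos": [0, 0, 40], "yaw": -0.12, "hand": 50},
    {"delta_pos": [0, -20, 30], "yaw": -0.12, "hand": 50},
    {"delta_pos": [0, -35, 20], "yaw": -0.12, "hand": 50},
  ],
)

```text
clock: 17.25
eef_pos: [471.9, 211.4, 205.7]
eef_rot: [3.139, 0.003, 2.773]
wrist_force: [0.0, -0.1, 0.6]
finger_gap: 50.1
```

```bash
python3 - <<'E'
from h import *
st(); c=shot("w8"); print("tray");tops(c,86,95);tops(c,74,86)
E
```

```text
t17.25 [471.9 211.4 205.7] [3.139e+00 3.000e-03 2.773e+00] F [ 0.  -0.1  0.6] M [-0.01 -0.15  0.01] gap 50.1 q [ 0.35  0.24  1.64  0.    1.26 -0.85]
tray
px [341.  78.] n 1791 ctr [381.5 268.1] size [22.3 55.9] ang 0.002 z 90.2
px [374. 180.] n 1394 ctr [475.  266.4] size [22.1 55.6] ang 3.136 z 90.3
px [350. 306.] n 28 ctr [593.1 199.7] size [ 2.8 11.6] ang 1.314 z 87.9
px [499.  38.] n 1986 ctr [398.7 406.2] size [22.6 56.7] ang 2.726 z 80.1
px [363. 152.] n 50 ctr [448.  265.3] size [ 4.3 20.7] ang 1.780 z 80.9
px [215. 232.] n 1201 ctr [470.4 101.3] size [22.5 55.7] ang 1.371 z 80.2
px [ 99. 287.] n 1003 ctr [481.5 -42.7] size [22.1 56.3] ang 1.783 z 80.2
px [347. 303.] n 112 ctr [594.7 198.1] size [ 7.8 19. ] ang 1.144 z 80.0
```

View pics/w8.png

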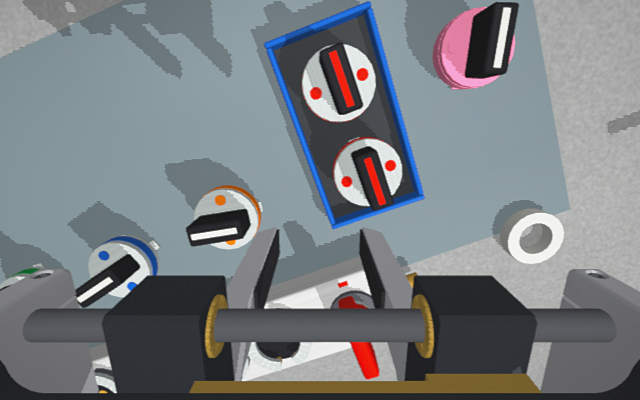

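drive_tool(
  steps=[
    {"delta_pos": [0, -22, 0], "yaw": -0.12, "hand": 50},
    {"delta_pos": [0, -22, 0], "yaw": -0.12, "hand": 50},
    {"delta_pos": [0, -22, 0], "yaw": -0.12, "hand": 50},
    {"delta_pos": [0, -22, 0], "yaw": -0.12, "hand": 50},
    {"delta_pos": [0, -22, 0], "yaw": -0.12, "hand": 50},
  ],
)

```text
clock: 17.72
eef_pos: [471.4, 99.0, 202.5]
eef_rot: [3.141, 0.0, 2.17]
wrist_force: [0.9, -0.3, -0.1]
finger_gap: 49.7
```

drive_tool(
  steps=[
    {"delta_pos": [0, 0, 0], "yaw": -0.12, "hand": 50},
    {"delta_pos": [0, 0, 0], "yaw": -0.12, "hand": 50},
    {"delta_pos": [0, 0, 0], "yaw": -0.12, "hand": 50},
    {"delta_pos": [0, 0, 0], "yaw": -0.12, "hand": 50},
    {"delta_pos": [0, 0, 0], "yaw": -0.12, "hand": 50},
  ],
)

```text
clock: 18.13
eef_pos: [471.5, 100.0, 202.5]
eef_rot: [3.141, -0.0, 1.57]
wrist_force: [-0.6, -0.0, -0.9]
finger_gap: 49.9
```

drive_tool(
  steps=[
    {"delta_pos": [0, 0, 0], "yaw": -0.12, "hand": 50},
    {"delta_pos": [0, 0, 0], "yaw": -0.08, "hand": 50},
    {"delta_pos": [0, 0, 0], "yaw": 0, "hand": 50},
  ],
)

```text
clock: 18.38
eef_pos: [471.5, 100.0, 202.4]
eef_rot: [3.141, -0.0, 1.372]
wrist_force: [-0.8, -0.3, 0.0]
finger_gap: 49.9
```

```bash
python3 - <<'E'
from h import *
st(); c=shot("w9"); tops(c,74,86)
E
```

```text
t18.38 [471.5 100.  202.4] [ 3.141 -0.     1.372] F [-0.8 -0.3  0. ] M [-0.02 -0.07  0.03] gap 49.9 q [ 0.13  0.17  1.73 -0.    1.24  0.33]
px [185.  36.] n 390 ctr [385.3 258.4] size [17.9 57.9] ang 0.323 z 80.2
px [287.  20.] n 288 ctr [475.5 255.2] size [ 1.9 54. ] ang 3.138 z 80.1
px [436.  66.] n 118 ctr [594.9 194.2] size [ 6.5 18.3] ang 1.883 z 79.9
px [318. 196.] n 1286 ctr [471.1 100.6] size [21.6 55.6] ang 1.363 z 80.2
px [348. 303.] n 187 ctr [479.6 -19.4] size [11.7 24.2] ang 2.889 z 79.4
```

View pics/w9.png

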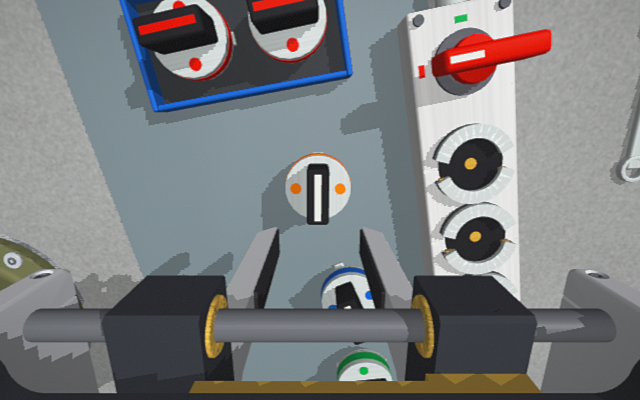

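drive_tool(
  steps=[
    {"delta_pos": [0, 0.5, -35], "yaw": 0, "hand": 50},
    {"delta_pos": [0, 0, -35], "yaw": 0, "hand": 50},
    {"delta_pos": [0, 0, -35], "yaw": 0, "hand": 50},
    {"delta_pos": [0, 0, -22], "yaw": 0, "hand": 50},
    {"delta_pos": [0, 0, -4], "yaw": 0, "hand": 50},
  ],
)

```text
clock: 18.85
eef_pos: [469.7, 100.3, 67.7]
eef_rot: [-3.136, 0.002, 1.379]
wrist_force: [0.8, 1.2, -1.1]
finger_gap: 50.1
```

drive_tool(
  steps=[
    {"delta_pos": [0, 0, 0], "yaw": 0, "hand": 50},
    {"delta_pos": [0, 0, -2], "yaw": 0, "hand": 10},
    {"delta_pos": [0, 0, 0], "yaw": 0, "hand": 10},
    {"delta_pos": [0, 0, 0], "yaw": 0, "hand": 10},
    {"delta_pos": [0, 0, 0], "yaw": 0, "hand": 10},
  ],
  squeeze=40,
)

```text
clock: 19.27
eef_pos: [472.0, 100.6, 70.0]
eef_rot: [3.14, -0.001, 1.376]
wrist_force: [0.4, -0.2, 0.6]
finger_gap: 26.8
```

```bash
python3 - <<'E'
from h import *
st()
E
```

```text
t19.27 [472.  100.6  70. ] [ 3.140e+00 -1.000e-03  1.376e+00] F [ 0.4 -0.2  0.6] M [-0.07 -0.07 -0.02] gap 26.8 q [ 0.13  0.34  1.86 -0.    0.94  0.33]
```

drive_tool(
  steps=[
    {"delta_pos": [0, 0, -3], "yaw": 0, "hand": 10},
    {"delta_pos": [0, 0, 0], "yaw": 0, "hand": 10},
    {"delta_pos": [0, 0, 0], "yaw": 0, "hand": 10},
  ],
)

```text
clock: 19.52
eef_pos: [471.0, 100.9, 67.2]
eef_rot: [-3.14, -0.0, 1.376]
wrist_force: [-12.5, 1.9, 21.8]
finger_gap: 21.7
```

```bash
python3 - <<'E'
from h import *
st()
E
```

```text
t19.52 [471.  100.9  67.2] [-3.14  -0.     1.376] F [-12.5   1.9  21.8] M [ 0.36  2.63 -0.05] gap 21.7 q [0.13 0.35 1.86 0.   0.93 0.33]
```

drive_tool(
  steps=[
    {"delta_pos": [0, 0, 10], "yaw": 0, "hand": 10},
    {"delta_pos": [0, 0, 25], "yaw": 0, "hand": 10},
    {"delta_pos": [0, 0, 30], "yaw": 0.12, "hand": 10},
    {"delta_pos": [0, 0, 30], "yaw": 0.12, "hand": 10},
    {"delta_pos": [12, 0, 25], "yaw": 0.12, "hand": 10},
  ],
)

```text
clock: 19.93
eef_pos: [482.4, 100.6, 188.1]
eef_rot: [-3.142, -0.0, 1.742]
wrist_force: [-1.1, -0.4, -4.5]
finger_gap: 21.7
```

drive_tool(
  steps=[
    {"delta_pos": [15, -1, 0], "yaw": 0.12, "hand": 10},
    {"delta_pos": [15, -1, 0], "yaw": 0.12, "hand": 10},
    {"delta_pos": [15, -1, 0], "yaw": 0.12, "hand": 10},
    {"delta_pos": [15, -1, 0], "yaw": 0.12, "hand": 10},
    {"delta_pos": [15, -1, 0], "yaw": 0.12, "hand": 10},
  ],
)

```text
clock: 20.35
eef_pos: [559.0, 95.5, 185.8]
eef_rot: [-3.141, -0.0, 2.342]
wrist_force: [0.6, -0.2, -5.2]
finger_gap: 21.8
```

drive_tool(
  steps=[
    {"delta_pos": [15, 0, 0], "yaw": 0.12, "hand": 10},
    {"delta_pos": [15, 0, 0], "yaw": 0.12, "hand": 10},
    {"delta_pos": [15, 0, 0], "yaw": 0.12, "hand": 10},
    {"delta_pos": [15, 0, 0], "yaw": 0.12, "hand": 10},
    {"delta_pos": [15, 0, 0], "yaw": 0.12, "hand": 10},
  ],
)

```text
clock: 20.77
eef_pos: [633.9, 95.5, 185.6]
eef_rot: [-3.141, -0.001, 2.942]
wrist_force: [0.9, -0.1, -5.9]
finger_gap: 21.6
```

```bash
python3 - <<'E'
from h import *
st()
E
```

```text
t20.77 [633.9  95.5 185.6] [-3.141e+00 -1.000e-03  2.942e+00] F [ 0.9 -0.1 -5.9] M [ 0.05 -0.18  0.  ] gap 21.6 q [ 0.09  0.53  1.28 -0.    1.33 -1.28]
```

drive_tool(
  steps=[
    {"delta_pos": [0, 0, -15], "yaw": 0.1, "hand": 10},
    {"delta_pos": [0, 0, -15], "yaw": 0.095, "hand": 10},
    {"delta_pos": [0, 0, -15], "yaw": 0, "hand": 10},
    {"delta_pos": [0, 0, 0], "yaw": 0, "hand": 10},
    {"delta_pos": [0, 0, 0], "yaw": 0, "hand": 10},
  ],
)

```text
clock: 21.18
eef_pos: [633.1, 95.5, 140.5]
eef_rot: [-3.141, -0.002, 3.13]
wrist_force: [0.6, -0.1, -5.0]
finger_gap: 21.8
```

```bash
python3 - <<'E'
from h import *
st(); c=shot("w10"); s=manip.read_state()["eef_pos"]; z=s[2]+12.8; print(z);tops(c,z-5,z+5,(580,690,50,140)); tops(c,48,55,(580,690,0,140))
E
```

```text
t21.18 [633.1  95.5 140.5] [-3.141e+00 -2.000e-03  3.130e+00] F [ 0.6 -0.1 -5. ] M [ 0.07 -0.16  0.02] gap 21.8 q [ 0.09  0.57  1.33 -0.    1.24 -1.47]
154.41075898708863
px [319. 259.] n 4236 ctr [633.   93.1] size [43.1 57.2] ang 2.798 z 153.6
px [205. 172.] n 82 ctr [600.8   2.5] size [ 4.9 13.1] ang 3.141 z 52.0
px [250. 205.] n 1682 ctr [632.6  36. ] size [34.  77.8] ang 0.000 z 52.4
px [290. 180.] n 618 ctr [612.9  68.4] size [15.6 47.4] ang 2.262 z 52.3
px [347. 179.] n 580 ctr [613.1 123.5] size [15.5 46.7] ang 0.883 z 52.4
px [212. 240.] n 56 ctr [663.1   0.7] size [ 4.6 10.5] ang 2.768 z 52.0
```

View pics/w10.png

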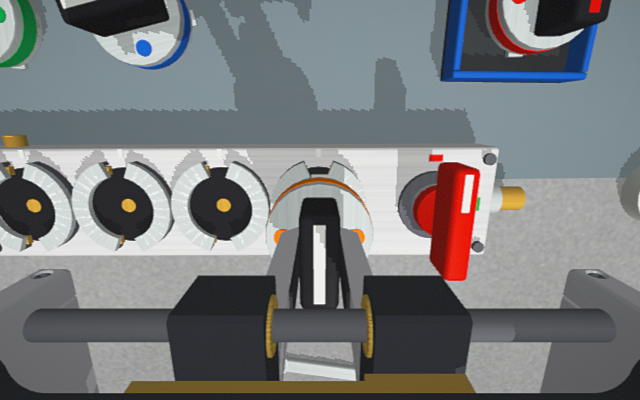

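drive_tool(
  steps=[
    {"delta_pos": [1, 0, -10], "yaw": 0.01, "hand": 10},
    {"delta_pos": [0, 0, -6], "yaw": 0, "hand": 10},
    {"delta_pos": [0, 0, 0], "yaw": 0, "hand": 10},
    {"delta_pos": [0, 0, -4], "yaw": 0, "hand": 10},
    {"delta_pos": [0, 0, -4], "yaw": 0, "hand": 10},
  ],
)

```text
clock: 21.65
eef_pos: [634.7, 95.6, 117.0]
eef_rot: [3.142, 0.001, 3.141]
wrist_force: [0.5, 0.2, -4.1]
finger_gap: 21.9
```

drive_tool(
  steps=[
    {"delta_pos": [0, 0, -4], "yaw": 0, "hand": 10},
    {"delta_pos": [0, 0, -3], "yaw": 0, "hand": 10},
    {"delta_pos": [0, 0, -2], "yaw": 0, "hand": 10},
    {"delta_pos": [0, 0, 0], "yaw": 0, "hand": 10},
  ],
)

```text
clock: 21.98
eef_pos: [634.5, 95.5, 107.6]
eef_rot: [-3.141, -0.0, 3.141]
wrist_force: [-0.3, -0.6, -5.3]
finger_gap: 21.3
```

```bash
python3 - <<'E'
from h import *
st()
E
```

```text
t21.98 [634.5  95.5 107.6] [-3.141 -0.     3.141] F [-0.3 -0.6 -5.3] M [ 0.03 -0.15 -0.02] gap 21.3 q [ 0.09  0.61  1.35 -0.    1.18 -1.48]
```

drive_tool(
  steps=[
    {"delta_pos": [0, 0, -1], "yaw": 0, "hand": 10},
    {"delta_pos": [0, 0, 0], "yaw": -0.1, "hand": 10},
    {"delta_pos": [0, 0, 0], "yaw": -0.12, "hand": 10},
    {"delta_pos": [0, 0, 0], "yaw": -0.12, "hand": 10},
    {"delta_pos": [0, 0, 0], "yaw": -0.12, "hand": 10},
  ],
)

```text
clock: 22.4
eef_pos: [634.5, 94.9, 107.3]
eef_rot: [-3.141, 0.001, 2.675]
wrist_force: [-2.0, -3.9, -2.8]
finger_gap: 21.6
```

drive_tool(
  steps=[
    {"delta_pos": [0, 0, 0], "yaw": -0.12, "hand": 10},
    {"delta_pos": [0, 0, 0], "yaw": -0.12, "hand": 10},
    {"delta_pos": [0, 0, 0], "yaw": -0.12, "hand": 10},
    {"delta_pos": [0, 0, 0], "yaw": -0.12, "hand": 10},
    {"delta_pos": [0, 0, 0], "yaw": -0.12, "hand": 10},
  ],
)

```text
clock: 22.82
eef_pos: [634.3, 94.8, 107.4]
eef_rot: [-3.14, 0.001, 2.075]
wrist_force: [-3.5, -4.4, -0.8]
finger_gap: 21.6
```

```bash
python3 - <<'E'
from h import *
st()
E
```

```text
t22.82 [634.3  94.8 107.4] [-3.140e+00  1.000e-03  2.075e+00] F [-3.5 -4.4 -0.8] M [-0.87  0.73  0.12] gap 21.6 q [ 0.09  0.61  1.35 -0.    1.18 -0.41]
```

drive_tool(
  steps=[
    {"delta_pos": [0, 0, 0], "yaw": -0.12, "hand": 10},
    {"delta_pos": [0, 0, 0], "yaw": -0.12, "hand": 10},
    {"delta_pos": [0, 0, 0], "yaw": -0.12, "hand": 10},
    {"delta_pos": [0, 0, 0], "yaw": -0.12, "hand": 10},
    {"delta_pos": [0, 0, 0], "yaw": -0.06, "hand": 10},
  ],
)

```text
clock: 23.23
eef_pos: [634.6, 95.7, 107.3]
eef_rot: [3.141, -0.0, 1.534]
wrist_force: [-1.2, -0.2, -3.2]
finger_gap: 21.7
```

```bash
python3 - <<'E'
from h import *
st()
E
```

```text
t23.23 [634.6  95.7 107.3] [ 3.141 -0.     1.534] F [-1.2 -0.2 -3.2] M [0.13 0.07 0.01] gap 21.7 q [0.09 0.61 1.35 0.   1.18 0.13]
```

drive_tool(
  steps=[
    {"delta_pos": [0, 0, 0], "yaw": -0.06, "hand": 10},
    {"delta_pos": [0, 0, 0], "yaw": 0, "hand": 10},
    {"delta_pos": [0, 0, 0], "yaw": 0, "hand": 50},
    {"delta_pos": [0, 0, 0], "yaw": 0, "hand": 50},
    {"delta_pos": [0, 0, 5], "yaw": 0, "hand": 50},
  ],
)

```text
clock: 23.65
eef_pos: [634.4, 95.5, 111.7]
eef_rot: [-3.141, 0.0, 1.482]
wrist_force: [0.3, -0.2, 0.1]
finger_gap: 38.2
```

drive_tool(
  steps=[
    {"delta_pos": [0, 0, 30], "yaw": 0, "hand": 50},
    {"delta_pos": [0, -10, 35], "yaw": 0.03, "hand": 50},
    {"delta_pos": [-25, -25, 20], "yaw": 0.03, "hand": 50},
    {"delta_pos": [-30, -25, 0], "yaw": 0.03, "hand": 50},
    {"delta_pos": [-30, -25, 0], "yaw": 0.03, "hand": 50},
  ],
)

```text
clock: 24.07
eef_pos: [548.9, 9.8, 198.7]
eef_rot: [3.138, 0.0, 1.604]
wrist_force: [-0.2, -0.6, -0.1]
finger_gap: 50.0
```

```bash
python3 - <<'E'
from h import *
st(); c=shot("w11"); tops(c,113,126); tops(c,74,86); tops(c,96,107)
E
```

```text
t24.07 [548.9   9.8 198.7] [3.138 0.    1.604] F [-0.2 -0.6 -0.1] M [-0.09 -0.11  0.  ] gap 50.0 q [-0.05  0.32  1.56 -0.    1.27 -0.08]
px [434. 106.] n 2336 ctr [634.8  94.8] size [22.9 56. ] ang 1.481 z 120.3
px [398. 106.] n 2174 ctr [622.5  93.6] size [47.5 71. ] ang 1.693 z 80.4
px [453. 112.] n 394 ctr [664.8  92.7] size [ 9.9 46. ] ang 1.530 z 80.6
px [245. 235.] n 583 ctr [480.4 -34.5] size [22.2 36.7] ang 1.794 z 80.1
px [262. 354.] n 515 ctr [ 491.5 -170.8] size [23.4 31. ] ang 3.058 z 80.0
px [415. 105.] n 283 ctr [624.2  95.4] size [ 2.4 54.7] ang 1.498 z 101.7
```

View pics/w11.png

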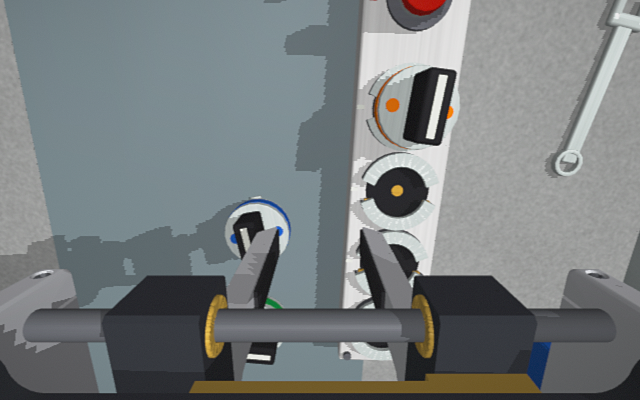

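drive_tool(
  steps=[
    {"delta_pos": [-30, -24, 0], "yaw": 0.06, "hand": 50},
    {"delta_pos": [-30, -24, 0], "yaw": 0.06, "hand": 50},
    {"delta_pos": [-6, -4, 0], "yaw": 0.06, "hand": 50},
    {"delta_pos": [0, 0, 0], "yaw": 0, "hand": 50},
  ],
)

```text
clock: 24.45
eef_pos: [482.6, -42.6, 198.1]
eef_rot: [3.14, 0.001, 1.782]
wrist_force: [1.3, -0.2, 0.1]
finger_gap: 49.9
```

```bash
python3 - <<'E'
from h import *
st(); c=shot("w12"); tops(c,74,86,(400,560,-250,20)); 
E
```

```text
t24.45 [482.6 -42.6 198.1] [3.140e+00 1.000e-03 1.782e+00] F [ 1.3 -0.2  0.1] M [-0.08 -0.11 -0.  ] gap 49.9 q [-0.16  0.18  1.73 -0.    1.23 -0.38]
px [317. 198.] n 1318 ctr [482.  -43.8] size [22.  55.8] ang 1.773 z 80.2
px [284. 303.] n 343 ctr [ 477.7 -159.9] size [10.8 52.4] ang 0.131 z 79.3
```

drive_tool(
  steps=[
    {"delta_pos": [0, -1, -35], "yaw": 0, "hand": 50},
    {"delta_pos": [0, 0, -35], "yaw": 0, "hand": 50},
    {"delta_pos": [0, 0, -35], "yaw": 0, "hand": 50},
    {"delta_pos": [0, 0, -18], "yaw": 0, "hand": 50},
    {"delta_pos": [0, 0, -6], "yaw": 0, "hand": 50},
  ],
)

```text
clock: 24.92
eef_pos: [483.0, -41.6, 65.1]
eef_rot: [-3.138, -0.002, 1.78]
wrist_force: [-0.6, -0.5, -0.1]
finger_gap: 50.1
```

drive_tool(
  steps=[
    {"delta_pos": [0, 0, 0], "yaw": 0, "hand": 40},
    {"delta_pos": [0, 0, -2], "yaw": 0, "hand": 30},
    {"delta_pos": [0, 0, 0], "yaw": 0, "hand": 10},
    {"delta_pos": [0, 0, 0], "yaw": 0, "hand": 10},
    {"delta_pos": [0, 0, 0], "yaw": 0, "hand": 10},
  ],
)

```text
clock: 25.33
eef_pos: [483.8, -42.5, 66.8]
eef_rot: [3.141, 0.001, 1.781]
wrist_force: [0.3, 0.3, -4.1]
finger_gap: 21.8
```

```bash
python3 - <<'E'
from h import *
st()
E
```

```text
t25.33 [483.8 -42.5  66.8] [3.141e+00 1.000e-03 1.781e+00] F [ 0.3  0.3 -4.1] M [-0.02 -0.29 -0.01] gap 21.8 q [-0.16  0.36  1.85 -0.    0.93 -0.37]
```

drive_tool(
  steps=[
    {"delta_pos": [0, 0, 10], "yaw": 0, "hand": 10},
    {"delta_pos": [0, 0, 30], "yaw": 0, "hand": 10},
    {"delta_pos": [0, 0, 30], "yaw": 0.12, "hand": 10},
    {"delta_pos": [0, 0, 30], "yaw": 0.12, "hand": 10},
    {"delta_pos": [8, -3, 20], "yaw": 0.12, "hand": 10},
  ],
)

```text
clock: 25.75
eef_pos: [491.3, -45.2, 189.7]
eef_rot: [3.14, 0.002, 2.147]
wrist_force: [1.0, -0.9, -3.7]
finger_gap: 21.6
```

drive_tool(
  steps=[
    {"delta_pos": [17, -3, 0], "yaw": 0.12, "hand": 10},
    {"delta_pos": [17, -3, 0], "yaw": 0.12, "hand": 10},
    {"delta_pos": [17, -3, 0], "yaw": 0.12, "hand": 10},
    {"delta_pos": [17, -3, 0], "yaw": 0.12, "hand": 10},
    {"delta_pos": [17, -3, 0], "yaw": 0.12, "hand": 10},
  ],
)

```text
clock: 26.17
eef_pos: [577.1, -60.5, 186.8]
eef_rot: [3.141, 0.0, 2.747]
wrist_force: [0.4, 0.8, -4.1]
finger_gap: 21.9
```

drive_tool(
  steps=[
    {"delta_pos": [17, -3, 0], "yaw": 0.12, "hand": 10},
    {"delta_pos": [17, -3, 0], "yaw": 0.12, "hand": 10},
    {"delta_pos": [17, -3, 0], "yaw": 0.12, "hand": 10},
    {"delta_pos": [4, -2, -10], "yaw": 0.04, "hand": 10},
    {"delta_pos": [0, 0, 0], "yaw": 0, "hand": 10},
  ],
)

```text
clock: 26.58
eef_pos: [631.5, -71.6, 174.6]
eef_rot: [3.141, -0.002, -3.141]
wrist_force: [-1.2, 0.5, -4.8]
finger_gap: 21.8
```

```bash
python3 - <<'E'
from h import *
st(); c=shot("w13"); tops(c,48,55,(580,690,-130,30));tops(c,74,86,(400,560,-250,-100));
E
```

```text
t26.58 [631.5 -71.6 174.6] [ 3.141e+00 -2.000e-03 -3.141e+00] F [-1.2  0.5 -4.8] M [ 0.05 -0.13 -0.  ] gap 21.8 q [-0.17  0.53  1.31  0.    1.3  -1.74]
px [291. 175.] n 615 ctr [612.1 -99.6] size [16.2 48.6] ang 2.296 z 52.4
px [344. 174.] n 549 ctr [610.8 -44.9] size [15.  44.4] ang 0.914 z 52.4
px [379. 195.] n 1253 ctr [632.7 -12.4] size [34.1 77.3] ang 0.002 z 52.4
px [422. 167.] n 169 ctr [602.8  27.1] size [12.9 14.3] ang 2.705 z 52.3
px [264. 195.] n 720 ctr [ 630.9 -122.4] size [15.1 62.4] ang 0.000 z 52.3
px [417. 228.] n 163 ctr [663.4  26.6] size [12.4 15.4] ang 0.400 z 52.3
px [188.  24.] n 1524 ctr [ 489.3 -170.3] size [22.3 34.9] ang 3.091 z 80.0
```

View pics/w13.png

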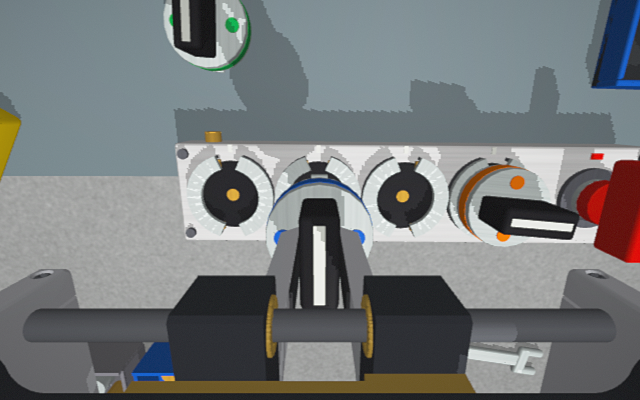

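Blue is held square above socket 3 (gap visible at 318,170). Lower.

drive_tool(
  steps=[
    {"delta_pos": [0, 0, -25], "yaw": 0, "hand": 10},
    {"delta_pos": [0, 0, -20], "yaw": 0, "hand": 10},
    {"delta_pos": [0, 0, -6], "yaw": 0, "hand": 10},
    {"delta_pos": [0, 0, 0], "yaw": 0, "hand": 10},
    {"delta_pos": [0, 0, -3], "yaw": 0, "hand": 10},
  ],
)

```text
clock: 27.05
eef_pos: [631.9, -71.5, 123.8]
eef_rot: [-3.141, 0.002, 3.14]
wrist_force: [-0.4, 1.0, -3.8]
finger_gap: 21.6
```

drive_tool(
  steps=[
    {"delta_pos": [0, 0, -4], "yaw": 0, "hand": 10},
    {"delta_pos": [0, 0, -4], "yaw": 0, "hand": 10},
    {"delta_pos": [0, 0, -3], "yaw": 0, "hand": 10},
    {"delta_pos": [0, 0, 0], "yaw": 0, "hand": 10},
  ],
)

```text
clock: 27.38
eef_pos: [631.3, -71.4, 110.5]
eef_rot: [3.141, -0.001, 3.141]
wrist_force: [0.0, 0.1, -4.1]
finger_gap: 22.0
```

```bash
python3 - <<'E'
from h import *
st()
E
```

```text
t27.38 [631.3 -71.4 110.5] [ 3.141e+00 -1.000e-03  3.141e+00] F [ 0.   0.1 -4.1] M [ 0.09 -0.12  0.05] gap 22.0 q [-0.17  0.59  1.37 -0.    1.18 -1.74]
```

drive_tool(
  steps=[
    {"delta_pos": [0, 0, -2], "yaw": 0, "hand": 10},
    {"delta_pos": [0, 0, -1], "yaw": 0, "hand": 10},
    {"delta_pos": [0, 0, -1], "yaw": 0, "hand": 10},
    {"delta_pos": [0, 0, 0], "yaw": 0, "hand": 10},
  ],
)

```text
clock: 27.72
eef_pos: [631.5, -71.4, 106.9]
eef_rot: [-3.142, 0.0, 3.141]
wrist_force: [0.6, 2.0, -4.4]
finger_gap: 21.7
```

```bash
python3 - <<'E'
from h import *
st()
E
```

```text
t27.72 [631.5 -71.4 106.9] [-3.142  0.     3.141] F [ 0.6  2.  -4.4] M [ 0.05 -0.11 -0.  ] gap 21.7 q [-0.17  0.6   1.37 -0.    1.17 -1.74]
```

drive_tool(
  steps=[
    {"delta_pos": [0, 0, -1], "yaw": 0, "hand": 10},
    {"delta_pos": [0, 0, -1], "yaw": 0, "hand": 10},
    {"delta_pos": [0, 0, 0], "yaw": 0, "hand": 10},
  ],
)

```text
clock: 27.97
eef_pos: [631.7, -71.5, 106.7]
eef_rot: [-3.141, 0.001, 3.141]
wrist_force: [-6.1, 1.1, 11.7]
finger_gap: 22.1
```

```bash
python3 - <<'E'
from h import *
st()
E
```

```text
t27.97 [631.7 -71.5 106.7] [-3.141e+00  1.000e-03  3.141e+00] F [-6.1  1.1 11.7] M [ 0.27  1.33 -0.03] gap 22.1 q [-0.17  0.6   1.37 -0.    1.17 -1.74]
```

drive_tool(
  steps=[
    {"delta_pos": [0, 0, 0.5], "yaw": -0.1, "hand": 10},
    {"delta_pos": [0, 0, 0], "yaw": -0.12, "hand": 10},
    {"delta_pos": [0, 0, 0], "yaw": -0.12, "hand": 10},
    {"delta_pos": [0, 0, 0], "yaw": -0.12, "hand": 10},
    {"delta_pos": [0, 0, 0], "yaw": -0.12, "hand": 10},
  ],
)

```text
clock: 28.38
eef_pos: [631.6, -72.4, 106.8]
eef_rot: [-3.141, 0.002, 2.555]
wrist_force: [-5.6, -4.7, 7.0]
finger_gap: 21.7
```

drive_tool(
  steps=[
    {"delta_pos": [0.2, 0.2, 0], "yaw": -0.12, "hand": 10},
    {"delta_pos": [0.2, 0.2, 0], "yaw": -0.12, "hand": 10},
    {"delta_pos": [0.2, 0.2, 0], "yaw": -0.12, "hand": 10},
    {"delta_pos": [0, 0, 0], "yaw": -0.12, "hand": 10},
    {"delta_pos": [0, 0, 0], "yaw": -0.12, "hand": 10},
  ],
)

```text
clock: 28.8
eef_pos: [632.1, -71.5, 106.8]
eef_rot: [3.141, 0.001, 1.955]
wrist_force: [-4.7, -1.9, 6.9]
finger_gap: 21.6
```

drive_tool(
  steps=[
    {"delta_pos": [0, 0, 0], "yaw": -0.12, "hand": 10},
    {"delta_pos": [0, 0, 0], "yaw": -0.12, "hand": 10},
    {"delta_pos": [0, 0, 0], "yaw": -0.12, "hand": 10},
    {"delta_pos": [0, 0, 0], "yaw": -0.12, "hand": 10},
    {"delta_pos": [0, 0, 0], "yaw": -0.09, "hand": 10},
  ],
)

```text
clock: 29.22
eef_pos: [632.3, -70.8, 106.8]
eef_rot: [3.141, 0.0, 1.385]
wrist_force: [-4.9, -4.0, 8.4]
finger_gap: 22.3
```

```bash
python3 - <<'E'
from h import *
st()
E
```

```text
t29.22 [632.3 -70.8 106.8] [3.141 0.    1.385] F [-4.9 -4.   8.4] M [-0.9   0.88  1.22] gap 22.3 q [-0.17  0.6   1.37 -0.    1.17  0.02]
```

drive_tool(
  steps=[
    {"delta_pos": [0, 0, 0], "yaw": 0.06, "hand": 10},
    {"delta_pos": [0, 0, 0], "yaw": 0, "hand": 50},
    {"delta_pos": [0, 0, 0], "yaw": 0, "hand": 50},
    {"delta_pos": [0, 0, 10], "yaw": 0, "hand": 50},
    {"delta_pos": [0, 0, 30], "yaw": 0, "hand": 50},
  ],
)

```text
clock: 29.63
eef_pos: [630.5, -70.6, 142.4]
eef_rot: [-3.135, -0.0, 1.45]
wrist_force: [0.1, -0.0, -0.3]
finger_gap: 44.9
```

drive_tool(
  steps=[
    {"delta_pos": [-5, 0, 35], "yaw": 0.12, "hand": 50},
    {"delta_pos": [-18, -10, 20], "yaw": 0.12, "hand": 50},
    {"delta_pos": [-18, -11, 0], "yaw": 0.12, "hand": 50},
    {"delta_pos": [-18, -11, 0], "yaw": 0.12, "hand": 50},
    {"delta_pos": [-18, -11, 0], "yaw": 0.12, "hand": 50},
  ],
)

```text
clock: 30.05
eef_pos: [554.4, -114.2, 201.6]
eef_rot: [3.14, 0.001, 2.056]
wrist_force: [-0.4, -0.2, 0.3]
finger_gap: 50.2
```

```bash
python3 - <<'E'
from h import *
st(); c=shot("w14"); tops(c,113,126); tops(c,74,86,(380,560,-300,0)); 
E
```

```text
t30.05 [ 554.4 -114.2  201.6] [3.140e+00 1.000e-03 2.056e+00] F [-0.4 -0.2  0.3] M [-0.05 -0.06 -0.06] gap 50.2 q [-0.27  0.35  1.5   0.    1.29 -0.75]
px [545.  24.] n 1926 ctr [633.5  87.5] size [22.4 43.1] ang 1.495 z 120.3
px [425. 207.] n 1816 ctr [632.2 -71.6] size [22.3 55.9] ang 1.470 z 120.3
px [223. 210.] n 1310 ctr [ 479.  -169.5] size [22.5 56.1] ang 3.057 z 80.1
```

View pics/w14.png

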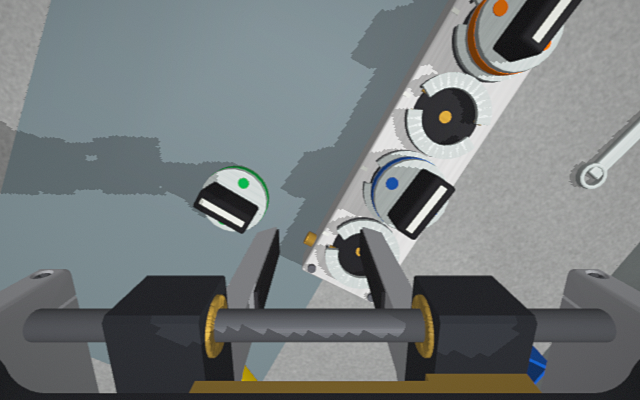

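drive_tool(
  steps=[
    {"delta_pos": [-19, -14, 0], "yaw": 0.12, "hand": 50},
    {"delta_pos": [-19, -14, 0], "yaw": 0.12, "hand": 50},
    {"delta_pos": [-19, -14, 0], "yaw": 0.12, "hand": 50},
    {"delta_pos": [-19, -14, 0], "yaw": 0.12, "hand": 50},
    {"delta_pos": [0, 0, 0], "yaw": 0.12, "hand": 50},
  ],
)

```text
clock: 30.52
eef_pos: [477.1, -171.5, 201.4]
eef_rot: [-3.141, 0.001, 2.654]
wrist_force: [-0.2, -0.2, -0.2]
finger_gap: 50.0
```

drive_tool(
  steps=[
    {"delta_pos": [0, 0, 0], "yaw": 0.12, "hand": 50},
    {"delta_pos": [0, 0, 0], "yaw": 0.12, "hand": 50},
    {"delta_pos": [0, 0, 0], "yaw": 0.12, "hand": 50},
    {"delta_pos": [0, 0, 0], "yaw": 0.05, "hand": 50},
    {"delta_pos": [0, 0, 0], "yaw": 0, "hand": 50},
  ],
)

```text
clock: 30.93
eef_pos: [479.3, -169.9, 201.3]
eef_rot: [-3.141, 0.001, 3.062]
wrist_force: [0.5, -0.7, 0.6]
finger_gap: 50.0
```

```bash
python3 - <<'E'
from h import *
st(); c=shot("w15"); tops(c,74,86,(380,560,-300,0)); 
E
```

```text
t30.93 [ 479.3 -169.9  201.3] [-3.141e+00  1.000e-03  3.062e+00] F [ 0.5 -0.7  0.6] M [ 0.03 -0.12 -0.07] gap 50.0 q [-0.41  0.23  1.67  0.    1.25 -1.9 ]
px [318. 195.] n 1283 ctr [ 478.1 -170.4] size [21.4 55.6] ang 3.070 z 80.3
```

drive_tool(
  steps=[
    {"delta_pos": [-1, -0.3, -35], "yaw": 0.005, "hand": 50},
    {"delta_pos": [0, 0, -35], "yaw": 0, "hand": 50},
    {"delta_pos": [0, 0, -35], "yaw": 0, "hand": 50},
    {"delta_pos": [0, 0, -22], "yaw": 0, "hand": 50},
    {"delta_pos": [0, 0, -6], "yaw": 0, "hand": 50},
  ],
)

```text
clock: 31.4
eef_pos: [476.7, -169.5, 64.4]
eef_rot: [3.14, -0.005, 3.063]
wrist_force: [-0.1, 0.4, -0.7]
finger_gap: 49.7
```

drive_tool(
  steps=[
    {"delta_pos": [0, 0, 0], "yaw": 0, "hand": 40},
    {"delta_pos": [0, 0, -2], "yaw": 0, "hand": 30},
    {"delta_pos": [0, 0, 0], "yaw": 0, "hand": 10},
    {"delta_pos": [0, 0, 0], "yaw": 0, "hand": 10},
    {"delta_pos": [0, 0, 0], "yaw": 0, "hand": 10},
  ],
)

```text
clock: 31.82
eef_pos: [478.7, -170.4, 66.6]
eef_rot: [-3.141, 0.002, 3.066]
wrist_force: [0.2, -2.1, 4.5]
finger_gap: 21.5
```

```bash
python3 - <<'E'
from h import *
st()
E
```

```text
t31.82 [ 478.7 -170.4   66.6] [-3.141e+00  2.000e-03  3.066e+00] F [ 0.2 -2.1  4.5] M [-0.13 -0.34  0.02] gap 21.5 q [-0.41  0.4   1.79 -0.    0.95 -1.91]
```

drive_tool(
  steps=[
    {"delta_pos": [0, 0, 10], "yaw": 0, "hand": 10},
    {"delta_pos": [0, 0, 30], "yaw": 0, "hand": 10},
    {"delta_pos": [0, 0, 35], "yaw": 0, "hand": 10},
    {"delta_pos": [9, 0, 30], "yaw": 0.025, "hand": 10},
    {"delta_pos": [20, 2, 5], "yaw": 0.025, "hand": 10},
  ],
)

```text
clock: 32.23
eef_pos: [507.8, -168.9, 181.8]
eef_rot: [-3.139, 0.006, 3.116]
wrist_force: [0.7, -0.5, -3.4]
finger_gap: 21.7
```

drive_tool(
  steps=[
    {"delta_pos": [30, 3, 0], "yaw": 0.025, "hand": 10},
    {"delta_pos": [35, 3, 0], "yaw": 0, "hand": 10},
    {"delta_pos": [35, 3, 0], "yaw": 0, "hand": 10},
    {"delta_pos": [25, 3, 0], "yaw": 0, "hand": 10},
    {"delta_pos": [0, 0, -10], "yaw": 0, "hand": 10},
  ],
)

```text
clock: 32.65
eef_pos: [635.6, -155.2, 166.9]
eef_rot: [-3.141, 0.003, -3.141]
wrist_force: [-0.5, -0.1, -5.1]
finger_gap: 21.3
```

drive_tool(
  steps=[
    {"delta_pos": [0, 0, 0], "yaw": 0, "hand": 10},
    {"delta_pos": [0, 0, 0], "yaw": 0, "hand": 10},
  ],
)

```text
clock: 32.82
eef_pos: [631.1, -156.0, 164.9]
eef_rot: [3.141, -0.002, 3.141]
wrist_force: [-0.5, -0.1, -4.4]
finger_gap: 21.6
```

```bash
python3 - <<'E'
from h import *
st(); c=shot("w16"); s=manip.read_state()["eef_pos"];z=s[2]+13.4;print(z);tops(c,z-4,z+4)
E
```

```text
t32.82 [ 631.1 -156.   164.9] [ 3.141e+00 -2.000e-03  3.141e+00] F [-0.5 -0.1 -4.4] M [ 0.02 -0.18 -0.  ] gap 21.6 q [-0.3   0.57  1.27 -0.    1.3  -1.87]
179.0724737303495
px [320. 257.] n 4211 ctr [ 629.5 -157.9] size [43.1 57.4] ang 2.801 z 178.6
```

View pics/w16.png

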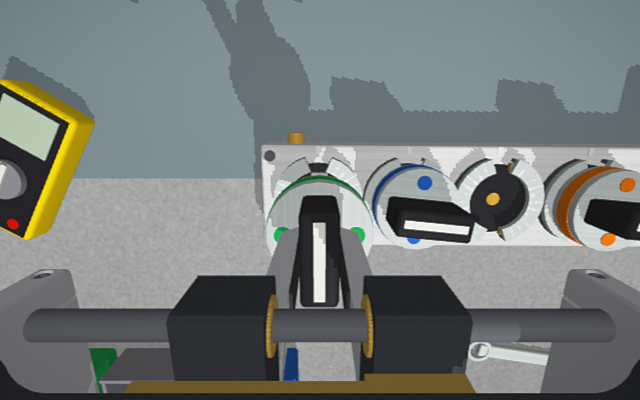

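drive_tool(
  steps=[
    {"delta_pos": [1, 0, -20], "yaw": 0, "hand": 10},
    {"delta_pos": [0, 0, -18], "yaw": 0, "hand": 10},
    {"delta_pos": [0, 0, -4], "yaw": 0, "hand": 10},
    {"delta_pos": [0, 0, 0], "yaw": 0, "hand": 10},
    {"delta_pos": [0, 0, -3], "yaw": 0, "hand": 10},
  ],
)

```text
clock: 33.28
eef_pos: [633.4, -156.5, 122.3]
eef_rot: [-3.141, 0.002, 3.14]
wrist_force: [1.1, -0.4, -4.0]
finger_gap: 21.6
```

drive_tool(
  steps=[
    {"delta_pos": [0, 0, -4], "yaw": 0, "hand": 10},
    {"delta_pos": [0, 0, -4], "yaw": 0, "hand": 10},
    {"delta_pos": [0, 0, -3], "yaw": 0, "hand": 10},
    {"delta_pos": [0, 0, 0], "yaw": 0, "hand": 10},
  ],
)

```text
clock: 33.62
eef_pos: [632.9, -156.1, 108.9]
eef_rot: [3.141, -0.001, 3.141]
wrist_force: [0.5, -0.5, -5.4]
finger_gap: 21.7
```

```bash
python3 - <<'E'
from h import *
st()
E
```

```text
t33.62 [ 632.9 -156.1  108.9] [ 3.141e+00 -1.000e-03  3.141e+00] F [ 0.5 -0.5 -5.4] M [ 0.06 -0.12  0.01] gap 21.7 q [-0.3   0.63  1.32 -0.    1.2  -1.87]
```

drive_tool(
  steps=[
    {"delta_pos": [0, 0, -2], "yaw": 0, "hand": 10},
    {"delta_pos": [0, 0, -1.5], "yaw": 0, "hand": 10},
    {"delta_pos": [0, 0, 0], "yaw": 0, "hand": 10},
  ],
)

```text
clock: 33.87
eef_pos: [633.4, -156.2, 106.7]
eef_rot: [-3.141, 0.001, 3.141]
wrist_force: [-1.5, 0.5, 0.2]
finger_gap: 21.8
```

```bash
python3 - <<'E'
from h import *
st()
E
```

```text
t33.87 [ 633.4 -156.2  106.7] [-3.141e+00  1.000e-03  3.141e+00] F [-1.5  0.5  0.2] M [ 0.21  0.2  -0.05] gap 21.8 q [-0.3   0.63  1.32 -0.    1.19 -1.87]
```

Seated (66.7 above floor). Twist.

drive_tool(
  steps=[
    {"delta_pos": [0, 0, 0], "yaw": -0.1, "hand": 10},
    {"delta_pos": [0, 0, 0], "yaw": -0.12, "hand": 10},
    {"delta_pos": [0, 0, 0], "yaw": -0.12, "hand": 10},
    {"delta_pos": [0, 0, 0], "yaw": -0.12, "hand": 10},
    {"delta_pos": [0, 0, 0], "yaw": -0.12, "hand": 10},
  ],
)

```text
clock: 34.28
eef_pos: [633.0, -157.5, 106.7]
eef_rot: [-3.14, 0.002, 2.555]
wrist_force: [-3.0, -7.4, 1.2]
finger_gap: 21.6
```

drive_tool(
  steps=[
    {"delta_pos": [0, 0, 0], "yaw": -0.12, "hand": 10},
    {"delta_pos": [0, 0, 0], "yaw": -0.12, "hand": 10},
    {"delta_pos": [0, 0, 0], "yaw": -0.12, "hand": 10},
    {"delta_pos": [0, 0, 0], "yaw": -0.12, "hand": 10},
    {"delta_pos": [0, 0, 0], "yaw": -0.12, "hand": 10},
  ],
)

```text
clock: 34.7
eef_pos: [632.7, -157.2, 106.7]
eef_rot: [-3.14, 0.001, 1.955]
wrist_force: [-5.9, -3.6, 2.7]
finger_gap: 21.9
```

drive_tool(
  steps=[
    {"delta_pos": [0, 0, 0], "yaw": -0.12, "hand": 10},
    {"delta_pos": [0, 0, 0], "yaw": -0.12, "hand": 10},
    {"delta_pos": [0, 0, 0], "yaw": -0.12, "hand": 10},
    {"delta_pos": [0, 0, 0], "yaw": -0.1, "hand": 10},
    {"delta_pos": [0, 0, 0], "yaw": 0, "hand": 10},
  ],
)

```text
clock: 35.12
eef_pos: [632.9, -156.0, 106.7]
eef_rot: [-3.141, -0.0, 1.494]
wrist_force: [-2.8, 0.6, 1.6]
finger_gap: 21.8
```

```bash
python3 - <<'E'
from h import *
st()
E
```

```text
t35.12 [ 632.9 -156.   106.7] [-3.141 -0.     1.494] F [-2.8  0.6  1.6] M [0.35 0.73 0.11] gap 21.8 q [-0.3   0.63  1.32  0.    1.19 -0.22]
```

drive_tool(
  steps=[
    {"delta_pos": [0, 0, 0], "yaw": 0, "hand": 50},
    {"delta_pos": [0, 0, 0], "yaw": 0, "hand": 50},
    {"delta_pos": [0, 0, 10], "yaw": 0, "hand": 50},
    {"delta_pos": [0, 0, 30], "yaw": 0, "hand": 50},
    {"delta_pos": [-10, 0, 38], "yaw": 0, "hand": 50},
  ],
)

```text
clock: 35.53
eef_pos: [622.9, -155.8, 183.1]
eef_rot: [-3.138, -0.001, 1.502]
wrist_force: [-0.2, -0.0, 0.7]
finger_gap: 49.3
```

drive_tool(
  steps=[
    {"delta_pos": [-15, 10, 30], "yaw": 0.05, "hand": 50},
    {"delta_pos": [-10, 30, 20], "yaw": 0.1, "hand": 50},
    {"delta_pos": [-5, 30, 10], "yaw": 0.12, "hand": 50},
    {"delta_pos": [0, 30, 0], "yaw": 0.12, "hand": 50},
    {"delta_pos": [0, 30, 0], "yaw": 0.12, "hand": 50},
  ],
)

```text
clock: 35.95
eef_pos: [593.1, -25.0, 246.2]
eef_rot: [3.139, 0.002, 2.017]
wrist_force: [1.1, -0.1, -0.3]
finger_gap: 50.3
```

drive_tool(
  steps=[
    {"delta_pos": [5, 30, 0], "yaw": 0.12, "hand": 50},
    {"delta_pos": [10, 30, 0], "yaw": 0.12, "hand": 50},
    {"delta_pos": [10, 30, 0], "yaw": 0.12, "hand": 50},
    {"delta_pos": [10, 30, 0], "yaw": 0.12, "hand": 50},
    {"delta_pos": [5, 30, 0], "yaw": 0.12, "hand": 50},
  ],
)

```text
clock: 36.37
eef_pos: [633.7, 125.4, 244.9]
eef_rot: [3.141, 0.001, 2.617]
wrist_force: [0.7, 0.0, -0.8]
finger_gap: 49.6
```

```bash
python3 - <<'E'
from h import *
st(); c=shot("w17"); tops(c,96,107); c=shot("s17","scene"); save(cv2.resize(c["frame"][160:320,230:490],None,fx=3,fy=3,interpolation=cv2.INTER_CUBIC),"s17z")
c2=shot("d17","side"); save(cv2.resize(c2["frame"][150:380,220:400],None,fx=2.6,fy=2.6,interpolation=cv2.INTER_CUBIC),"d17z")
for q in (c,c2): tops(q,113,125,(560,700,-230,150),8)
E
```

```text
t36.37 [633.7 125.4 244.9] [3.141e+00 1.000e-03 2.617e+00] F [ 0.7  0.  -0.8] M [ 0.06 -0.07  0.01] gap 49.6 q [ 0.14  0.5   1.19 -0.    1.45 -0.91]
px [379. 156.] n 1498 ctr [634.2 195.8] size [18.2 83.2] ang 3.133 z 102.1
px [295. 197.] n 134 ctr [625.6  99.7] size [16.7 56.9] ang 1.158 z 101.8
px [172. 268.] n 214 ctr [623.9 -65.7] size [18.3 56.6] ang 1.098 z 101.4
px [111. 299.] n 110 ctr [ 622.9 -148.4] size [ 5.2 46.4] ang 1.387 z 101.3
px [272. 190.] n 70 ctr [ 633.2 -158.8] size [24.4 59.9] ang 1.459 z 119.6
px [289. 200.] n 77 ctr [632.3 -73.3] size [24.1 57.5] ang 1.454 z 119.5
px [324. 221.] n 93 ctr [634.3  94.7] size [26.8 58. ] ang 1.436 z 119.4
px [303. 164.] n 76 ctr [ 633.1 -155.5] size [21.5 59.6] ang 1.487 z 118.8
px [296. 180.] n 89 ctr [631.6 -73.2] size [23. 60.] ang 1.413 z 118.3
px [280. 217.] n 118 ctr [634.4  93.8] size [22.4 58. ] ang 1.462 z 118.6
```

View pics/s17z.png

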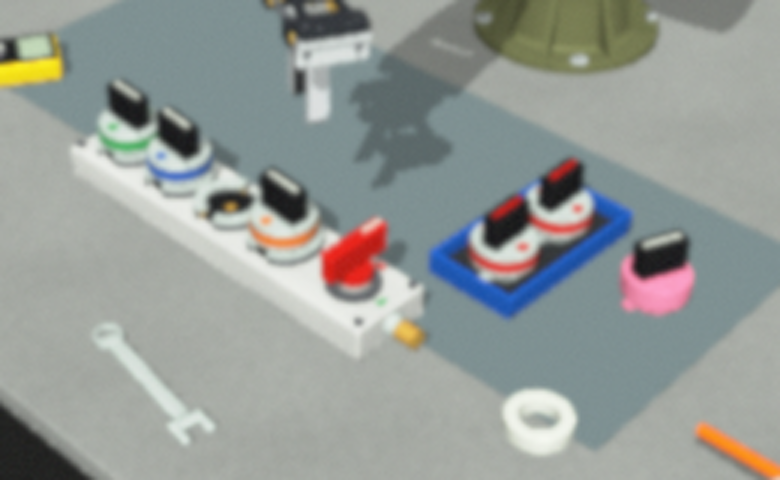

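View pics/w17.png

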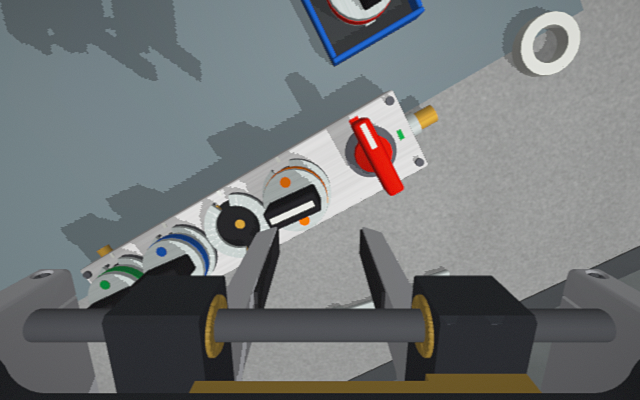

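drive_tool(
  steps=[
    {"delta_pos": [0, 30, 0], "yaw": 0.12, "hand": 50},
    {"delta_pos": [0, 30, 0], "yaw": 0.12, "hand": 50},
    {"delta_pos": [0, 10, -10], "yaw": 0.12, "hand": 50},
    {"delta_pos": [0, 0, -20], "yaw": 0.12, "hand": 50},
    {"delta_pos": [0, 0, -30], "yaw": 0.04, "hand": 50},
  ],
)

```text
clock: 36.93
eef_pos: [634.1, 193.8, 186.4]
eef_rot: [3.14, 0.005, 3.137]
wrist_force: [1.0, 1.2, 0.3]
finger_gap: 50.1
```

drive_tool(
  steps=[
    {"delta_pos": [0, 0, -35], "yaw": 0, "hand": 50},
    {"delta_pos": [0, 0, -30], "yaw": 0, "hand": 50},
    {"delta_pos": [0, 0, -20], "yaw": 0, "hand": 50},
    {"delta_pos": [0, 0, 0], "yaw": 0, "hand": 50},
    {"delta_pos": [0, 0, 0], "yaw": 0, "hand": 50},
  ],
)

```text
clock: 37.35
eef_pos: [633.3, 192.9, 99.5]
eef_rot: [-3.141, -0.0, 3.129]
wrist_force: [-0.5, 0.5, 0.0]
finger_gap: 50.4
```

```bash
python3 - <<'E'
from h import *
st()
E
```

```text
t37.35 [633.3 192.9  99.5] [-3.141 -0.     3.129] F [-0.5  0.5  0. ] M [ 0.02 -0.15 -0.05] gap 50.4 q [ 0.24  0.66  1.29 -0.    1.19 -1.32]
```

drive_tool(
  steps=[
    {"delta_pos": [1, 2.5, -7], "yaw": 0, "hand": 40},
    {"delta_pos": [0, 0, 0], "yaw": 0, "hand": 30},
    {"delta_pos": [0, 0, 0], "yaw": 0, "hand": 5},
    {"delta_pos": [0, 0, 0], "yaw": 0, "hand": 5},
    {"delta_pos": [0, 0, 0], "yaw": 0, "hand": 5},
  ],
  squeeze=30,
)

```text
clock: 37.77
eef_pos: [634.4, 196.3, 92.7]
eef_rot: [-3.141, 0.001, 3.131]
wrist_force: [-0.6, -20.2, 5.9]
finger_gap: 20.5
```

drive_tool(
  steps=[
    {"delta_pos": [0, 0, 0], "yaw": 0, "hand": 5},
    {"delta_pos": [0, 0, 0], "yaw": -0.1, "hand": 5},
    {"delta_pos": [0, 0, 0], "yaw": -0.12, "hand": 5},
    {"delta_pos": [0, 0, 0], "yaw": -0.12, "hand": 5},
    {"delta_pos": [0, 0, 0], "yaw": -0.12, "hand": 5},
  ],
)

```text
clock: 38.18
eef_pos: [634.4, 194.9, 92.7]
eef_rot: [-3.14, 0.001, 2.664]
wrist_force: [-2.2, -10.2, 4.7]
finger_gap: 17.9
```

```bash
python3 - <<'E'
from h import *
st()
E
```

```text
t38.18 [634.4 194.9  92.7] [-3.140e+00  1.000e-03  2.664e+00] F [ -2.2 -10.2   4.7] M [-1.78  0.23  0.09] gap 17.9 q [ 0.24  0.67  1.29 -0.    1.18 -0.85]
```

drive_tool(
  steps=[
    {"delta_pos": [0, -0.5, 0], "yaw": -0.12, "hand": 5},
    {"delta_pos": [0, 0, 0], "yaw": -0.12, "hand": 5},
    {"delta_pos": [0, 0, 0], "yaw": -0.12, "hand": 5},
    {"delta_pos": [0, 0, 0], "yaw": -0.12, "hand": 5},
    {"delta_pos": [0, 0, 0], "yaw": -0.12, "hand": 5},
  ],
)

```text
clock: 38.6
eef_pos: [634.3, 194.7, 92.7]
eef_rot: [-3.141, 0.001, 2.064]
wrist_force: [-3.0, -7.0, 4.3]
finger_gap: 17.6
```

drive_tool(
  steps=[
    {"delta_pos": [0, 0, 0], "yaw": -0.12, "hand": 5},
    {"delta_pos": [0, 0, 0], "yaw": -0.12, "hand": 5},
    {"delta_pos": [0, 0, 0], "yaw": -0.12, "hand": 5},
    {"delta_pos": [0, 0, 0], "yaw": -0.12, "hand": 5},
    {"delta_pos": [0, 0, 0], "yaw": -0.04, "hand": 5},
  ],
)

```text
clock: 39.02
eef_pos: [634.1, 194.7, 92.7]
eef_rot: [-3.141, 0.002, 1.543]
wrist_force: [-4.0, -8.4, 4.9]
finger_gap: 17.8
```

```bash
python3 - <<'E'
from h import *
st()
E
```

```text
t39.02 [634.1 194.7  92.7] [-3.141e+00  2.000e-03  1.543e+00] F [-4.  -8.4  4.9] M [-1.5   0.62  0.42] gap 17.8 q [ 0.24  0.67  1.29 -0.    1.18  0.27]
```

At the stop. Release, withdraw and check.

drive_tool(
  steps=[
    {"delta_pos": [0, 0, 0], "yaw": 0, "hand": 50},
    {"delta_pos": [0, 0, 0], "yaw": 0, "hand": 50},
    {"delta_pos": [0, 0, 0], "yaw": 0, "hand": 50},
    {"delta_pos": [0, 0, 20], "yaw": 0, "hand": 50},
    {"delta_pos": [0, 0, 40], "yaw": 0, "hand": 50},
  ],
)

```text
clock: 39.43
eef_pos: [632.2, 195.5, 147.8]
eef_rot: [-3.133, 0.002, 1.552]
wrist_force: [0.7, -0.0, -0.6]
finger_gap: 47.6
```

drive_tool(
  steps=[
    {"delta_pos": [-10, -20, 35], "yaw": 0, "hand": 50},
    {"delta_pos": [-10, -30, 25], "yaw": 0, "hand": 50},
    {"delta_pos": [-25, -30, 10], "yaw": 0, "hand": 50},
    {"delta_pos": [-25, -30, 10], "yaw": 0, "hand": 50},
    {"delta_pos": [-25, -30, 10], "yaw": 0, "hand": 50},
  ],
)

```text
clock: 39.85
eef_pos: [537.8, 54.9, 242.5]
eef_rot: [3.141, -0.0, 1.552]
wrist_force: [1.7, -0.6, 0.8]
finger_gap: 50.1
```

drive_tool(
  steps=[
    {"delta_pos": [-20, -35, 10], "yaw": 0, "hand": 50},
    {"delta_pos": [-20, -35, 10], "yaw": 0, "hand": 50},
    {"delta_pos": [0, -35, 10], "yaw": 0, "hand": 50},
    {"delta_pos": [0, -35, 10], "yaw": 0, "hand": 50},
    {"delta_pos": [0, 0, 0], "yaw": 0, "hand": 50},
  ],
)

```text
clock: 40.27
eef_pos: [499.1, -88.6, 284.2]
eef_rot: [3.138, 0.002, 1.548]
wrist_force: [-0.4, 0.6, 0.3]
finger_gap: 50.0
```

```bash
python3 - <<'E'
from h import *
st(); c=shot("w18"); tops(c,96,107); tops(c,113,126); tops(c,86,95)
c=shot("s18","scene"); save(cv2.resize(c["frame"][160:320,180:490],None,fx=2.5,fy=2.5,interpolation=cv2.INTER_CUBIC),"s18z")
E
```

```text
t40.27 [499.1 -88.6 284.2] [3.138e+00 2.000e-03 1.548e+00] F [-0.4  0.6  0.3] M [-0.03 -0.07  0.02] gap 50.0 q [-0.25  0.16  1.55 -0.    1.43 -0.22]
px [441.  20.] n 172 ctr [626.2  76.2] size [15.7 33.7] ang 2.164 z 101.6
px [427. 164.] n 175 ctr [623.  -69.6] size [ 8.3 55.4] ang 1.326 z 101.6
px [425. 230.] n 190 ctr [ 624.9 -151.5] size [18.6 57.9] ang 1.155 z 101.4
px [454.  13.] n 682 ctr [633.4  77.8] size [22.5 22.6] ang 1.497 z 120.2
px [441. 168.] n 1121 ctr [632.4 -71.8] size [22.  56.2] ang 1.457 z 120.3
px [436. 240.] n 945 ctr [ 633.1 -155. ] size [21.8 55.7] ang 1.503 z 120.2
px [436.  22.] n 139 ctr [626.   78.3] size [16.7 36.1] ang 2.094 z 90.6
px [424. 162.] n 126 ctr [622.6 -69.8] size [ 3.8 54.5] ang 1.412 z 90.7
px [423. 225.] n 137 ctr [ 624.9 -150.8] size [19.2 57. ] ang 1.128 z 90.8
```

View pics/w18.png

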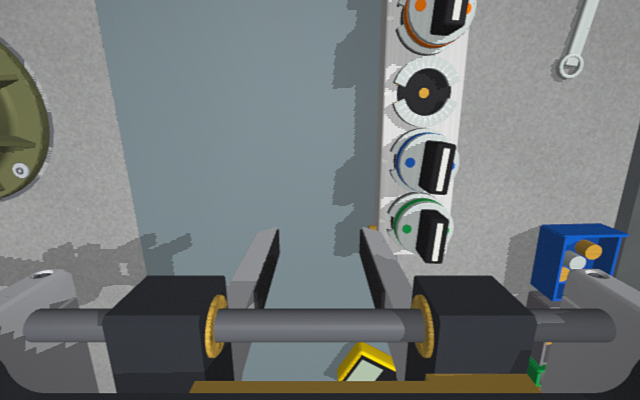

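View pics/s18z.png

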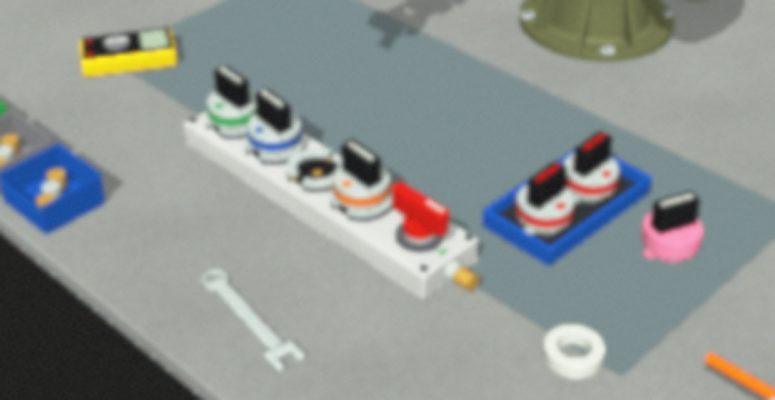

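```bash
python3 - <<'E'
from h import *
c=dict(np.load("pics/s18.npz")); tops(c,92,106,(560,720,140,250),8); tops(c,84,95,(330,530,200,330),8)
st(); print(manip.sign_off())
E
```

```text
px [348. 240.] n 144 ctr [634.9 194.1] size [22.3 86. ] ang 1.539 z 100.7
px [417. 217.] n 86 ctr [383.3 266.7] size [25.3 62.7] ang 3.117 z 89.2
px [399. 229.] n 88 ctr [474.8 264.1] size [25.  56.3] ang 0.065 z 89.0
t40.37 [499.1 -84.8 282.2] [ 3.141 -0.     1.549] F [-0.3  0.6 -0.4] M [ 0.01 -0.06  0.03] gap 50.1 q [-0.24  0.16  1.55  0.    1.43 -0.22]
the job is handed in; nothing more can be done
None
```

I finished the job in the order asked and handed it in at about 40 s; the interface gave no verdict.

- **What I did:** I turned the supply off, moved both red-banded modules from sockets 1 and 3 into the tray, and then fitted the others. Orange is in socket 1, blue in socket 3 and green in socket 4. After that I turned the supply back on. There was no yellow module on the bench, so socket 2 is empty. I did not touch the pink look-alike, the multimeter or the tape roll.
- **Last checks:**
  - The valve bar is back in line with the manifold (1.54 rad measured).
  - Both red-banded modules stand upright in the tray, about 92 mm apart.
  - All three fitted modules sit at full depth, with bar tops at 120 mm.
  - Their bars rest 0.06 to 0.11 rad past in-line. That is within the lug play of locked discs, and blue is right at the edge of it. I judged the locks from bar angles and twist torques, since the discs themselves cannot be seen.
- **Nothing failed:** the gripper let go of nothing, none of the modules seemed to have been knocked aside, and the largest wrist force I saw was about 26 N.

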